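# Fit the coil clips on the filter's pilot valves and bring the rack back into service

### The arm

A 6-joint arm with a two-finger parallel gripper is mounted at the origin on the work surface. World frame = base frame: x ahead of the robot, y to its left, z up, the work surface at z = 0. Lengths are in m, angles in rad, forces in N, time in s.
With the tool pointing down it reaches from about 0.275 to 0.725 m from the base axis. Payload 15.9 kg.
Tool frame: the origin (TCP) lies at the very end of the fingers, on their centre line; the grasp point (between the pads) lies 19 mm behind it; z points along the fingers, y is the line along which they close (so a half turn about z gives the same grasp; the last joint's range is limited). The gripper opens to 85 mm and grips with 20 to 120 N. Pads are 22 mm wide; open, the fingers measure 114 mm over their backs; the gripper's body (76 mm by 85 mm) begins 54 mm behind the grasp point. The pads swing forward as they close: fully open they stand 13 mm farther back than shut.
Start: joints at [-1.266, 0.213, -0.034, 1.323, 0, 1.571], TCP at [0.15, -0.477, 0.231] pointing down, gripper open.
Joint ranges: [-2.98, 2.98], [-0.74, 1.72], [-1.14, 1.35], [-2.1, 2.04], [-1.57, 1.44], [-3.14, 3.14]. Speed limits (rad/s): [1.89, 1.89, 2.39, 2.57, 3.14, 3.14].

### API

Orientations are given as a unit quaternion [x, y, z, w].
In Python, from workcell import ctrl gives the robot as it stands.
- The arm moves only by the tool apply_moves, never from a script. Its arguments are lists of equal length, an entry for each row: "linear": the shift along the tool's x, y, z in units of 40 mm (1.0 is 40 mm), a list of three; "dr": the turn, a rotation vector about the tool's x, y, z in rad, a list of three; "fingers": the closure, from -1 (fully open) to 1 (shut), so that 0 is half open. In form: {"linear": [[tx, ty, tz], ...], "dr": [[wx, wy, wz], ...], "fingers": [fingers, ...]}. A call has 1 to 8 rows; each row is the pose to reach, as a shift and turn from the pose commanded when the call began, along the tool's axes at that moment; what a row does not reach only later rows make up. A row lasts 1/12 s, in which the tool goes at most 41.7 mm and 7.16 degrees, less where a joint would pass 70% of its speed; a pose out of reach is approached as far as the arm can. A call with a gripper value outside its range is refused whole. The fingers move at their own pace and stop on an object; the grip force is fixed at half the most. Time passes only in rows, so rows that repeat a pose let the fingers close. It gives the time, the measured TCP pose, the force, the opening and the grip force at its end, in the units of the state.
- ctrl.state(): the state, without advancing time (a new reading comes with each control period).
- ctrl.capture(name): name is "scene" or "top" or "wrist"; returns a dict with "color" (480x640x3 uint8, red, green, blue), "fx", "fy", "cx", "cy" (pixels), "R" (3x3) and "t" (3): a world point X has camera coordinates R X + t. Camera axes: x right, y down, z forward; pixel columns grow to the right and rows downward; lengths in m; the calibration is good to about 2 mm. A picture is of the moment at which its call begins. There is no depth.
- ctrl.job_done(): hands the job in; it is judged then, once.
Trained networks look in the newest picture that a camera, given by its name, has taken for a name from the list of things; names that differ only in an ending like _2 or _b are one class to them, and where a whole thing is asked for, a point or a joint stands for the part that bears it (a point fixed in the world has none). Each returns a list of dicts, best first, with "p" (0 to 1); they miss things now and then, are a little off and sometimes report something else, mostly with a low value. They report only what shows in the picture. A call takes as long as a camera call.
- ctrl.regions_of(target, camera): "pixels" (480x640 bool, what is visible of it) and "rect" ([centre column, centre row, width, height] in pixels, round what is visible of it).
- ctrl.tip_of(target, camera): "location" ([column, row] in pixels: a listed point, or the origin of a listed thing).
The state is a dict: "t": time; "joint_pos": joint angles; "joint_vel": joint speeds; "joint_torque": joint torques, N m; "position": TCP position; "tcp_rot": TCP orientation; "wrist_force": force on the tool from outside, world axes, zero at the start; "moment": the same for the moment, N m; "grip_width": finger opening in m; "grasp_force": force on a finger pad.
Only numpy, scipy, OpenCV 4.12 (cv2) and the standard library are available. Lean on these libraries where they do the work, as an engineer would, in place of code of your own. Each camera call takes 0.05 s, during which the arm holds its last target. There are 200 camera calls.

### The job

The pilot valve rack of the sand filter has been serviced: switch its isolator off, then secure every coil on the bar by pushing one white retaining clip sideways into the groove of its core tube, just above the coil, until it snaps fully home and lies flat, and turn the gauge's bezel until the zero mark lies under the pointer. With all that done and checked, switch the isolator on again; the spare clips go into the grey parts tray, and leave the other things on the table undisturbed.

Things in the scene. Friction and masses are not known exactly. Their poses are not given: they have to be found in the camera images.
- manifold: aluminium manifold bar 60 x 330 x 32 mm high, fixed; origin under its centre, long side along y, outlets on its front (-x), where there is free room. Station i (0 to 4) lies at x = 0, y = -136 + 68 i mm: a brass body and an upright steel core tube 18 mm in diameter. Black coils are slid over some tubes; a tube without a coil is out of use and gets no clip
- coil0_top (a point): black coil 50 (x) x 38 (y) x 42 mm, loose on the tube of station 0: centre of its flat top face, 100 mm above the table, within 1 mm of the tube's axis; z up; grey plug, lower, on its +x side. Just above this face the tube has a groove 12 mm in diameter and 9.5 mm high, then a head 18 mm in diameter, 6 mm high. None if the station has no coil
- coil1_top (a point): the same for station 1; None if it has no coil
- coil2_top (a point): the same for station 2; None if it has no coil
- coil3_top (a point): the same for station 3; None if it has no coil
- coil4_top (a point): the same for station 4; None if it has no coil
- clip0: white moulded retaining clip, an open C, 43 mm long, 21 mm wide, 6 mm thick, flat on a 3 mm green mat. Origin: centre of its eye (where the tube's axis comes to lie), on the underside; x towards its open mouth, z up. Grip tab on its tail: 14 mm (x) by 12 mm (y), centre 26 mm behind the origin, from the underside to 28 mm above it. About 20 g. More clips than coils
- clip1: another such clip. How they act: two springy arms end in inward beads 6.5 mm in front of the origin. Pushed along +x against the tube, the beads meet it with the origin about 12 mm short, spread, and snap past the middle at about 6 mm short, taking roughly 8 N. Home, the tube fills the eye with about 1 mm play
- clip2: another such clip
- clip3: another such clip
- clip4: another such clip
- tray: grey open parts tray for spare clips, 100 (x) x 130 (y) x 35 mm high, walls 4 mm, fixed; origin under its centre, floor 4 mm above the table
- isolator: grey isolator enclosure 105 x 80 x 60 mm high, fixed; origin under its centre. x points to the ON end (white bar on the top), -x to the OFF end (white ring); the lever's hinge lies along y in the middle of the top face, 60 mm up
- lever (a joint): isolator toggle lever, rad: 0 = OFF (leans 0.55 rad from upright to the enclosure's -x), 1.1 = ON (leans 0.55 rad to +x). Over-centre spring: about 2.5 N at the tip takes it past upright (0.55), then it snaps over by itself. 65 mm long from the hinge; its upper 30 mm is a red paddle 30 mm wide, 12 mm thick
- gauge: pressure gauge on a short pipe stand, dial facing up, fixed; origin under its centre. Its black pointer stands still and points along the gauge's -x; top of the bezel 77 mm above the table
- bezel (a joint): knurled steel bezel, 63 mm in diameter, from 60 to 77 mm above the table, turning the white dial with it; the case below is 54 mm in diameter. rad: 0 = the dial's zero mark (longest, thickest stroke, black notch on the rim) is under the pointer; grows counter-clockwise seen from above. 0.2 rad a division. Stays where left (friction 0.06 N m)
- sample_tube: clear sample tube of gravel and sand, 54 mm in diameter, 190 mm high; origin under its centre. Not part of the job
- screwdriver: screwdriver, lying. Not part of the job
- spanner: spanner, 150 mm, lying. Not part of the job
- plug: brass blanking plug, 34 mm in diameter, 26 mm high. Not part of the job
- spare_coil: spare black coil, 50 x 38 x 38 mm. Not part of the job
- grease_jar: small jar with a red cap, 52 mm in diameter, 55 mm high. Not part of the job

How it is judged:
On the way, in this order (a step that is already met when the one before it is completed fails the run):
1. the isolator is switched off (value of joint lever below 0.15 rad), for 0.2 s.
2. with the isolator off, every coil has a clip snapped home and the gauge reads zero (value of joint lever below 0.15 rad and ((distance between clip0 and coil0_top below 0.0045 m and angle between clip0's own z axis and vertical below 0.15 rad) or (distance between clip1 and coil0_top below 0.0045 m and angle between clip1's own z axis and vertical below 0.15 rad) or (distance between clip2 and coil0_top below 0.0045 m and angle between clip2's own z axis and vertical below 0.15 rad) or (distance between clip3 and coil0_top below 0.0045 m and angle between clip3's own z axis and vertical below 0.15 rad) or (distance between clip4 and coil0_top below 0.0045 m and angle between clip4's own z axis and vertical below 0.15 rad)) and ((distance between clip0 and coil1_top below 0.0045 m and angle between clip0's own z axis and vertical below 0.15 rad) or (distance between clip1 and coil1_top below 0.0045 m and angle between clip1's own z axis and vertical below 0.15 rad) or (distance between clip2 and coil1_top below 0.0045 m and angle between clip2's own z axis and vertical below 0.15 rad) or (distance between clip3 and coil1_top below 0.0045 m and angle between clip3's own z axis and vertical below 0.15 rad) or (distance between clip4 and coil1_top below 0.0045 m and angle between clip4's own z axis and vertical below 0.15 rad)) and ((distance between clip0 and coil2_top below 0.0045 m and angle between clip0's own z axis and vertical below 0.15 rad) or (distance between clip1 and coil2_top below 0.0045 m and angle between clip1's own z axis and vertical below 0.15 rad) or (distance between clip2 and coil2_top below 0.0045 m and angle between clip2's own z axis and vertical below 0.15 rad) or (distance between clip3 and coil2_top below 0.0045 m and angle between clip3's own z axis and vertical below 0.15 rad) or (distance between clip4 and coil2_top below 0.0045 m and angle between clip4's own z axis and vertical below 0.15 rad)) and ((distance between clip0 and coil3_top below 0.0045 m and angle between clip0's own z axis and vertical below 0.15 rad) or (distance between clip1 and coil3_top below 0.0045 m and angle between clip1's own z axis and vertical below 0.15 rad) or (distance between clip2 and coil3_top below 0.0045 m and angle between clip2's own z axis and vertical below 0.15 rad) or (distance between clip3 and coil3_top below 0.0045 m and angle between clip3's own z axis and vertical below 0.15 rad) or (distance between clip4 and coil3_top below 0.0045 m and angle between clip4's own z axis and vertical below 0.15 rad)) and ((distance between clip0 and coil4_top below 0.0045 m and angle between clip0's own z axis and vertical below 0.15 rad) or (distance between clip1 and coil4_top below 0.0045 m and angle between clip1's own z axis and vertical below 0.15 rad) or (distance between clip2 and coil4_top below 0.0045 m and angle between clip2's own z axis and vertical below 0.15 rad) or (distance between clip3 and coil4_top below 0.0045 m and angle between clip3's own z axis and vertical below 0.15 rad) or (distance between clip4 and coil4_top below 0.0045 m and angle between clip4's own z axis and vertical below 0.15 rad)) and value of joint bezel between -0.1 and 0.1 rad), for 0.2 s.
At the end, for the whole second after the job is handed in: every coil present has a clip home on its tube (clip origin within 4.5 mm of the centre of the coil's top, tilted less than 0.15 rad), the bezel within 0.1 rad (half a division) of zero, the lever on (above 0.95 rad), and every clip left over inside the tray (value of joint lever above 0.95 rad and ((distance between clip0 and coil0_top below 0.0045 m and angle between clip0's own z axis and vertical below 0.15 rad) or (distance between clip1 and coil0_top below 0.0045 m and angle between clip1's own z axis and vertical below 0.15 rad) or (distance between clip2 and coil0_top below 0.0045 m and angle between clip2's own z axis and vertical below 0.15 rad) or (distance between clip3 and coil0_top below 0.0045 m and angle between clip3's own z axis and vertical below 0.15 rad) or (distance between clip4 and coil0_top below 0.0045 m and angle between clip4's own z axis and vertical below 0.15 rad)) and ((distance between clip0 and coil1_top below 0.0045 m and angle between clip0's own z axis and vertical below 0.15 rad) or (distance between clip1 and coil1_top below 0.0045 m and angle between clip1's own z axis and vertical below 0.15 rad) or (distance between clip2 and coil1_top below 0.0045 m and angle between clip2's own z axis and vertical below 0.15 rad) or (distance between clip3 and coil1_top below 0.0045 m and angle between clip3's own z axis and vertical below 0.15 rad) or (distance between clip4 and coil1_top below 0.0045 m and angle between clip4's own z axis and vertical below 0.15 rad)) and ((distance between clip0 and coil2_top below 0.0045 m and angle between clip0's own z axis and vertical below 0.15 rad) or (distance between clip1 and coil2_top below 0.0045 m and angle between clip1's own z axis and vertical below 0.15 rad) or (distance between clip2 and coil2_top below 0.0045 m and angle between clip2's own z axis and vertical below 0.15 rad) or (distance between clip3 and coil2_top below 0.0045 m and angle between clip3's own z axis and vertical below 0.15 rad) or (distance between clip4 and coil2_top below 0.0045 m and angle between clip4's own z axis and vertical below 0.15 rad)) and ((distance between clip0 and coil3_top below 0.0045 m and angle between clip0's own z axis and vertical below 0.15 rad) or (distance between clip1 and coil3_top below 0.0045 m and angle between clip1's own z axis and vertical below 0.15 rad) or (distance between clip2 and coil3_top below 0.0045 m and angle between clip2's own z axis and vertical below 0.15 rad) or (distance between clip3 and coil3_top below 0.0045 m and angle between clip3's own z axis and vertical below 0.15 rad) or (distance between clip4 and coil3_top below 0.0045 m and angle between clip4's own z axis and vertical below 0.15 rad)) and ((distance between clip0 and coil4_top below 0.0045 m and angle between clip0's own z axis and vertical below 0.15 rad) or (distance between clip1 and coil4_top below 0.0045 m and angle between clip1's own z axis and vertical below 0.15 rad) or (distance between clip2 and coil4_top below 0.0045 m and angle between clip2's own z axis and vertical below 0.15 rad) or (distance between clip3 and coil4_top below 0.0045 m and angle between clip3's own z axis and vertical below 0.15 rad) or (distance between clip4 and coil4_top below 0.0045 m and angle between clip4's own z axis and vertical below 0.15 rad)) and value of joint bezel between -0.1 and 0.1 rad and ((x of clip0 in the frame of tray between -0.05 and 0.05 m and y of clip0 in the frame of tray between -0.065 and 0.065 m and z of clip0 in the frame of tray below 0.05 m) or (distance between clip0 and coil0_top below 0.0045 m and angle between clip0's own z axis and vertical below 0.15 rad) or (distance between clip0 and coil1_top below 0.0045 m and angle between clip0's own z axis and vertical below 0.15 rad) or (distance between clip0 and coil2_top below 0.0045 m and angle between clip0's own z axis and vertical below 0.15 rad) or (distance between clip0 and coil3_top below 0.0045 m and angle between clip0's own z axis and vertical below 0.15 rad) or (distance between clip0 and coil4_top below 0.0045 m and angle between clip0's own z axis and vertical below 0.15 rad)) and ((x of clip1 in the frame of tray between -0.05 and 0.05 m and y of clip1 in the frame of tray between -0.065 and 0.065 m and z of clip1 in the frame of tray below 0.05 m) or (distance between clip1 and coil0_top below 0.0045 m and angle between clip1's own z axis and vertical below 0.15 rad) or (distance between clip1 and coil1_top below 0.0045 m and angle between clip1's own z axis and vertical below 0.15 rad) or (distance between clip1 and coil2_top below 0.0045 m and angle between clip1's own z axis and vertical below 0.15 rad) or (distance between clip1 and coil3_top below 0.0045 m and angle between clip1's own z axis and vertical below 0.15 rad) or (distance between clip1 and coil4_top below 0.0045 m and angle between clip1's own z axis and vertical below 0.15 rad)) and ((x of clip2 in the frame of tray between -0.05 and 0.05 m and y of clip2 in the frame of tray between -0.065 and 0.065 m and z of clip2 in the frame of tray below 0.05 m) or (distance between clip2 and coil0_top below 0.0045 m and angle between clip2's own z axis and vertical below 0.15 rad) or (distance between clip2 and coil1_top below 0.0045 m and angle between clip2's own z axis and vertical below 0.15 rad) or (distance between clip2 and coil2_top below 0.0045 m and angle between clip2's own z axis and vertical below 0.15 rad) or (distance between clip2 and coil3_top below 0.0045 m and angle between clip2's own z axis and vertical below 0.15 rad) or (distance between clip2 and coil4_top below 0.0045 m and angle between clip2's own z axis and vertical below 0.15 rad)) and ((x of clip3 in the frame of tray between -0.05 and 0.05 m and y of clip3 in the frame of tray between -0.065 and 0.065 m and z of clip3 in the frame of tray below 0.05 m) or (distance between clip3 and coil0_top below 0.0045 m and angle between clip3's own z axis and vertical below 0.15 rad) or (distance between clip3 and coil1_top below 0.0045 m and angle between clip3's own z axis and vertical below 0.15 rad) or (distance between clip3 and coil2_top below 0.0045 m and angle between clip3's own z axis and vertical below 0.15 rad) or (distance between clip3 and coil3_top below 0.0045 m and angle between clip3's own z axis and vertical below 0.15 rad) or (distance between clip3 and coil4_top below 0.0045 m and angle between clip3's own z axis and vertical below 0.15 rad)) and ((x of clip4 in the frame of tray between -0.05 and 0.05 m and y of clip4 in the frame of tray between -0.065 and 0.065 m and z of clip4 in the frame of tray below 0.05 m) or (distance between clip4 and coil0_top below 0.0045 m and angle between clip4's own z axis and vertical below 0.15 rad) or (distance between clip4 and coil1_top below 0.0045 m and angle between clip4's own z axis and vertical below 0.15 rad) or (distance between clip4 and coil2_top below 0.0045 m and angle between clip4's own z axis and vertical below 0.15 rad) or (distance between clip4 and coil3_top below 0.0045 m and angle between clip4's own z axis and vertical below 0.15 rad) or (distance between clip4 and coil4_top below 0.0045 m and angle between clip4's own z axis and vertical below 0.15 rad))); the robot touches nothing.
It fails at once if a thing that is not part of the job is moved more than 4 cm (distance of any of sample_tube, screwdriver, spanner, plug, spare_coil, grease_jar from where it was at the start of the episode above 0.04 m).
Of coil0, coil1, coil2, coil3, coil4 only 2 to 4 are there at a start; the rules pass over those that are not, and their reading is None.
At some moment in a run one of clip0, clip1, clip2, clip3, clip4 may be knocked a few centimetres aside while the robot is not near it.
Once in a run the grip may slacken for a moment while it holds something.
It also fails if it takes over 208 s, if anything falls off the work surface, if the arm or the gripper's body presses on something with over 40 N, if the wrist force passes 120 N, or if a joint passes its speed limit or range.

## Working session

There is one attempt and no reset: what is moved stays moved. The work goes in short steps, Python scripts to look and compute and a tool call to move; the robot and the scene stay as the last step left them, time stands still between calls to the robot, and variables do not carry over. Pictures are saved under pics/ and viewed, at most 14 in all, crops included, and the job is handed in when it is done.

Besides the shell and the picture viewer there is one more tool, called after "Call:" as name(argument=value, ...) on one line, values as JSON. apply_moves: Moves the arm, as the interface text tells. Its arguments: {"type":"object","properties":{"linear":{"type":"array"},"dr":{"type":"array"},"fingers":{"type":"array"}},"required":["linear","dr","fingers"]}

```bash
ls; mkdir -p pics
cat > h.py <<'E'
import numpy as np, cv2
from workcell import ctrl
from scipy.spatial.transform import Rotation as Ro
def ray(c,px,z):
    d=np.array([(px[0]-c['cx'])/c['fx'],(px[1]-c['cy'])/c['fy'],1.]);R=np.array(c['R']);o=-R.T@np.array(c['t']);d=R.T@d
    return o+d*(z-o[2])/d[2]
def proj(c,X):
    p=np.array(c['R'])@np.array(X)+np.array(c['t']);return np.array([c['fx']*p[0]/p[2]+c['cx'],c['fy']*p[1]/p[2]+c['cy']])
def save(c,n): cv2.imwrite('pics/'+n+'.png',c['color'][:,:,::-1])
def rel(target,rot=None):
    "tool-axes shift in 40mm units from current measured pose"
    s=ctrl.state();R=Ro.from_quat(s['tcp_rot'])
    return np.round(R.inv().apply(np.array(target)-np.array(s['position']))/0.04,3)
E
python3 - <<'E'
from h import *
s=ctrl.state();print(s)
for n in('scene','top'):
    c=ctrl.capture(n);save(c,n+'0');print(n,c['fx'],c['R'],c['t'])
    for t,z in [('manifold',0),('coil0_top',.1),('clip0',.003),('tray',0),('isolator',0),('lever',.1),('gauge',0),('bezel',.077),('sample_tube',0),('screwdriver',0),('spanner',0),('plug',0),('spare_coil',0),('grease_jar',0)]:
        for r in ctrl.tip_of(t,n)[:7]:
            if r['p']>.2: print(t,round(r['p'],2),np.round(r['location'],1),np.round(ray(c,r['location'],z),3))
E
```

```text
pics
{'t': 0.0, 'joint_pos': array([-1.26600471e+00,  2.13393038e-01, -3.50697606e-02,  1.32350686e+00,
       -1.92843503e-05,  1.57080811e+00]), 'joint_vel': array([ 7.25433322e-04, -9.42724007e-04, -8.78540333e-05, -5.03831525e-04,
       -7.95892214e-04,  1.17669263e-03]), 'joint_torque': array([ 3.26635754e-04, -6.86167431e+01,  4.87111974e+01,  1.72036520e-02,
        5.07771676e-05,  6.37380197e-06]), 'position': array([ 0.14993627, -0.4766224 ,  0.23079351]), 'tcp_rot': array([ 9.88410938e-01,  1.51800767e-01, -9.85938099e-05, -5.78403674e-04]), 'wrist_force': array([ 1.2230071 ,  0.31057649, -0.5771893 ]), 'moment': array([ 0.00100866, -0.03829046,  0.01777455]), 'grasp_force': 0.0, 'grip_width': 0.08527506129183678}
scene 596.2216580188795 [[-0.70597816  0.70816221 -0.01005577]
 [ 0.58127417  0.57125302 -0.57947418]
 [-0.40461733 -0.41494127 -0.81492856]] [ 0.46385543 -0.27674964  1.66785238]
manifold 0.58 [346.2 306.7] [0.629 0.095 0.   ]
coil0_top 0.81 [299.9 252.1] [ 0.643 -0.039  0.1  ]
clip0 0.59 [279.4 205.2] [ 0.531 -0.232  0.003]
clip0 0.55 [248.6 186.1] [ 0.543 -0.338  0.003]
clip0 0.52 [292.  179.9] [ 0.447 -0.271  0.003]
clip0 0.49 [269.8 163.2] [ 0.447 -0.358  0.003]
clip0 0.43 [310.9 194.3] [ 0.447 -0.2    0.003]
tray 0.6 [249.1 247. ] [ 0.673 -0.191  0.   ]
isolator 0.9 [389.  250.2] [0.439 0.062 0.   ]Traceback (most recent call last):
  File "<stdin>", line 6, in <module>
ValueError: it knows: clip, coil0_top, coil1_top, coil2_top, coil3_top, coil4_top, gauge, grease_jar, isolator, manifold, plug, sample_tube, screwdriver, spanner, spare_coil, tray
```

Run:
```python
from h import *
for n in('scene','top'):
    c=ctrl.capture(n);save(c,n+'0');print(n,c['fx'])
    for t,z in [('manifold',0),('coil0_top',.1),('coil1_top',.1),('coil2_top',.1),('coil3_top',.1),('coil4_top',.1),('clip0',.003),('tray',0),('isolator',0),('gauge',0),('sample_tube',0),('screwdriver',0),('spanner',0),('plug',0),('spare_coil',0),('grease_jar',0)]:
        for r in ctrl.tip_of(t,n)[:7]:
            if r['p']>.2: print(t,round(r['p'],2),np.round(r['location'],1),np.round(ray(c,r['location'],z),3))
```

```text
scene 596.2216580188795
manifold 0.66 [346.9 310.1] [0.634 0.102 0.   ]
coil0_top 0.57 [300.6 253.4] [ 0.645 -0.036  0.1  ]
coil0_top 0.42 [281.7 204.9] [ 0.577 -0.168  0.1  ]
coil2_top 0.86 [350.4 285.5] [0.628 0.101 0.1  ]
coil3_top 0.68 [376.5 302.5] [0.621 0.169 0.1  ]
coil3_top 0.55 [348.2 307.2] [0.671 0.134 0.1  ]
coil4_top 0.91 [400.8 317.9] [0.613 0.229 0.1  ]
coil4_top 0.36 [347.7 308. ] [0.673 0.135 0.1  ]
clip0 0.69 [249.2 188.4] [ 0.547 -0.331  0.003]
clip0 0.65 [311.2 194.2] [ 0.447 -0.199  0.003]
clip0 0.56 [291.  181.9] [ 0.454 -0.268  0.003]
clip0 0.46 [303.8 348.9] [0.773 0.102 0.003]
clip0 0.45 [268.9 164. ] [ 0.451 -0.358  0.003]
clip0 0.44 [280.5 205.8] [ 0.53  -0.229  0.003]
clip0 0.43 [391.5 248.6] [0.432 0.064 0.003]
tray 0.7 [247.7 247.8] [ 0.677 -0.191  0.   ]
tray 0.32 [404.2 317.1] [0.556 0.207 0.   ]
isolator 0.57 [388.4 247.8] [0.434 0.056 0.   ]
gauge 0.57 [463.3 299.7] [0.425 0.275 0.   ]
gauge 0.3 [179.3 173.1] [ 0.642 -0.51   0.   ]
sample_tube 0.82 [180.4 201. ] [ 0.701 -0.43   0.   ]
screwdriver 0.79 [180.7 175.2] [ 0.644 -0.501  0.   ]
spanner 0.5
[... 1030 characters left out ...]
-0.37   0.003]
clip0 0.52 [374.2 304.1] [ 0.449 -0.198  0.003]
tray 0.86 [375.  218.4] [ 0.679 -0.198  0.   ]
tray 0.39 [269.4 181. ] [0.776 0.091 0.   ]
isolator 0.73 [275.8 303.2] [0.445 0.06  0.   ]
isolator 0.55 [375.8 217.4] [ 0.682 -0.201  0.   ]
gauge 0.56 [195.8 310.1] [0.421 0.269 0.   ]
sample_tube 0.84 [455.1 214.3] [ 0.696 -0.414  0.   ]
sample_tube 0.64 [205.  233.1] [0.627 0.258 0.   ]
screwdriver 0.55 [486.9 231.8] [ 0.65  -0.498  0.   ]
spanner 0.95 [480.4 304.3] [ 0.456 -0.476  0.   ]
plug 0.68 [238.5 305.2] [0.437 0.158 0.   ]
spare_coil 0.72 [152.8 308.6] [0.422 0.383 0.   ]
grease_jar 0.66 [268.6 180.5] [0.778 0.093 0.   ]
grease_jar 0.55 [155.7 301.9] [0.44  0.376 0.   ]
```

View pics/scene0.png

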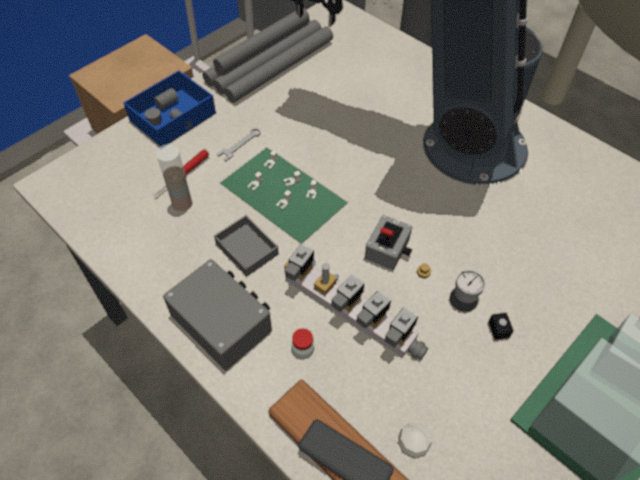

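View pics/top0.png

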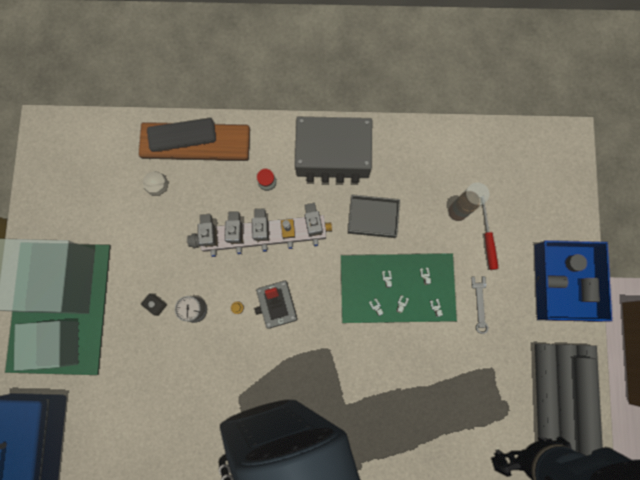

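The scene shows coils at stations 0, 2, 3 and 4, and station 1 has a bare tube. Five clips lie on the green mat (top image around 376–440, 275–307). The isolator is at about (277,303), the gauge at (190,308) and the tray at (374,216). I'll go above the mat first.

Call:
apply_moves(linear=[[1,-0.25,-0.2],[2,-0.5,-0.4],[3,-0.75,-0.6],[4,-1,-0.8],[5,-1.25,-1],[5.5,-1.4,-1.2],[6,-1.5,-1.3],[6,-1.5,-1.3]], dr=[[0,0,0],[0,0,0],[0,0,0],[0,0,0],[0,0,0],[0,0,0],[0,0,0],[0,0,0]], fingers=[-1,-1,-1,-1,-1,-1,-1,-1])

```text
t: 2.67
position: [0.3639, -0.3461, 0.2841]
tcp_rot: [0.988, 0.153, 0.001, 0.0]
wrist_force: [0.5, -0.5, -0.1]
grip_width: 0.0853
grasp_force: 0.0
```

Call:
apply_moves(linear=[[0.8,-0.2,-0.15],[1.6,-0.4,-0.3],[2.2,-0.6,-0.45],[2.6,-0.7,-0.5],[2.6,-0.7,-0.5],[2.6,-0.7,-0.5]], dr=[[0,0,0],[0,0,0],[0,0,0],[0,0,0],[0,0,0],[0,0,0]], fingers=[-1,-1,-1,-1,-1,-1])

```text
t: 3.17
position: [0.4519, -0.2897, 0.303]
tcp_rot: [0.988, 0.152, -0.0, -0.0]
wrist_force: [-0.3, -1.1, -0.5]
grip_width: 0.0854
grasp_force: 0.0
```

Run:
```python
from h import *
s=ctrl.state();print(s['t'],s['position'],s['tcp_rot'],s['joint_pos'])
c=ctrl.capture('wrist');save(c,'w1')
R=np.array(c['R']);o=-R.T@np.array(c['t']);T=Ro.from_quat(s['tcp_rot'])
print(c['fx'],'cam in tool',T.inv().apply(o-s['position']),'cam axes in tool',T.as_matrix().T@R.T)
for r in ctrl.tip_of('clip','wrist'): print(round(r['p'],2),np.round(r['location'],1),np.round(ray(c,r['location'],.003),3))
for r in ctrl.regions_of('clip','wrist'): print(round(r['p'],2),np.round(r['rect'],1),r['pixels'].sum())
```

```text
3.1667 [ 0.45192361 -0.28966621  0.30298088] [ 9.88314321e-01  1.52429482e-01 -2.27483038e-04 -6.96991116e-05] [-5.69880397e-01  2.95556601e-01  2.53843419e-01  1.52951654e+00
 -1.96457722e-04  2.26566026e+00]
402.8471194010843 cam in tool [ 0.08320357  0.00095684 -0.14171044] cam axes in tool [[-6.12245893e-04 -9.46919266e-01 -3.21470884e-01]
 [ 9.99999793e-01 -5.15582761e-04 -3.85821929e-04]
 [ 1.99597372e-04 -3.21471053e-01  9.46919385e-01]]
0.9 [309.9 169.3] [ 0.461 -0.274  0.003]
0.65 [377.9 193.9] [ 0.457 -0.355  0.003]
0.65 [380.3 111.5] [ 0.541 -0.327  0.003]
0.59 [239.1 152.9] [ 0.455 -0.196  0.003]
0.57 [289.2  90. ] [ 0.532 -0.23   0.003]
0.86 [382.6 125.4  26.5  48.8] 615
0.83 [378.2 209.8  20.4  45. ] 526
0.75 [289.7 104.2  20.4  48.5] 523
0.74 [306.4 179.4  36.4  44.7] 539
0.74 [238.6 165.8  27.8  49.4] 547
```

View pics/w1.png

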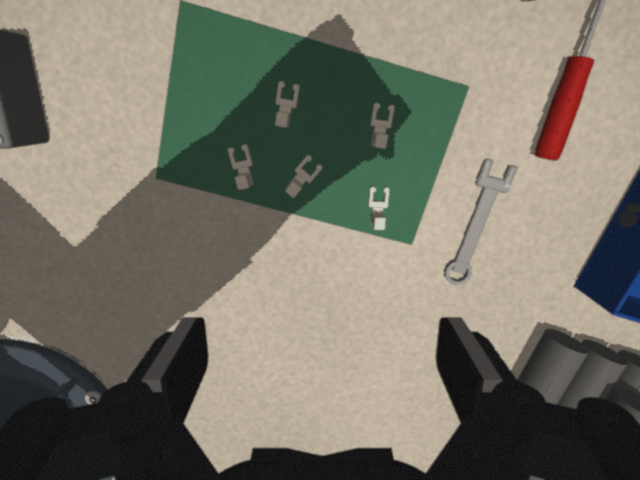

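The wrist view shows all five clips on the mat, with mouths pointing roughly to image-up (world +x), at (310,170), (378,200), (381,118), (240,160) and (288,98). The last joint's range calls for a half turn of the tool, so I'll turn on the way to the isolator.

Call:
apply_moves(linear=[[0.2,-1,0],[0.4,-2,0],[0.5,-3,0],[0.6,-4,0],[0.7,-5,0],[0.8,-6,0],[0.9,-7,0],[1,-8,0]], dr=[[0,0,-0.12],[0,0,-0.24],[0,0,-0.36],[0,0,-0.48],[0,0,-0.6],[0,0,-0.72],[0,0,-0.84],[0,0,-0.96]], fingers=[-1,-1,-1,-1,-1,-1,-1,-1])

```text
t: 3.98
position: [0.3927, 0.0283, 0.3034]
tcp_rot: [0.805, 0.593, 0.0, 0.0]
wrist_force: [0.8, 0.9, -0.4]
grip_width: 0.0855
grasp_force: 0.0
```

Call:
apply_moves(linear=[[0,0,0],[0,0,0],[0,0,0],[0,0,0],[0,0,0],[0,0,0],[0,0,0],[0,0,0]], dr=[[0,0,-0.12],[0,0,-0.24],[0,0,-0.36],[0,0,-0.48],[0,0,-0.6],[0,0,-0.72],[0,0,-0.84],[0,0,-0.96]], fingers=[-1,-1,-1,-1,-1,-1,-1,-1])

```text
t: 4.65
position: [0.3935, 0.0267, 0.3033]
tcp_rot: [0.44, 0.898, -0.0, 0.0]
wrist_force: [-0.1, 0.5, -0.8]
grip_width: 0.0853
grasp_force: 0.0
```

Call:
apply_moves(linear=[[0,0,0],[0,0,0],[0,0,0],[0,0,0],[0,0,0],[0,0,0],[0,0,0],[0,0,0]], dr=[[0,0,-0.12],[0,0,-0.24],[0,0,-0.36],[0,0,-0.48],[0,0,-0.6],[0,0,-0.72],[0,0,-0.84],[0,0,-0.84]], fingers=[-1,-1,-1,-1,-1,-1,-1,-1])

```text
t: 5.32
position: [0.3936, 0.0267, 0.3033]
tcp_rot: [0.036, 0.999, -0.0, 0.0]
wrist_force: [-0.1, -0.1, -0.1]
grip_width: 0.0854
grasp_force: 0.0
```

Run:
```python
from h import *
s=ctrl.state();print(s['t'],s['position'],s['tcp_rot'],s['joint_pos'])
c=ctrl.capture('wrist');save(c,'w2')
for t,z in (('isolator',0),('plug',0),('gauge',0),('isolator',.06)):
  for r in ctrl.tip_of(t,'wrist'): print(t,round(r['p'],2),np.round(r['location'],1),np.round(ray(c,r['location'],z),3))
for p in [(0,0),(320,240),(640,480)]: print(ray(c,p,.06))
```

```text
5.3167 [0.39358138 0.02674499 0.30328781] [ 3.59288347e-02  9.99354347e-01 -6.02213258e-05  6.83666037e-05] [ 6.79557580e-02 -6.30915260e-03 -1.00363892e-01  1.47661808e+00
 -1.33973220e-04  1.39828888e-01]
isolator 0.59 [392.8 442.1] [0.772 0.099 0.   ]
plug 0.66 [441.6 203.7] [0.431 0.16  0.   ]
plug 0.44 [543.3 190.9] [0.424 0.273 0.   ]
gauge 0.67 [541.6 192.7] [0.426 0.272 0.   ]
isolator 0.59 [392.8 442.1] [0.71 0.09 0.06]
[ 0.21155957 -0.23161615  0.06      ]
[0.44373013 0.02076241 0.06      ]
[0.79453216 0.40209806 0.06      ]
```

View pics/w2.png

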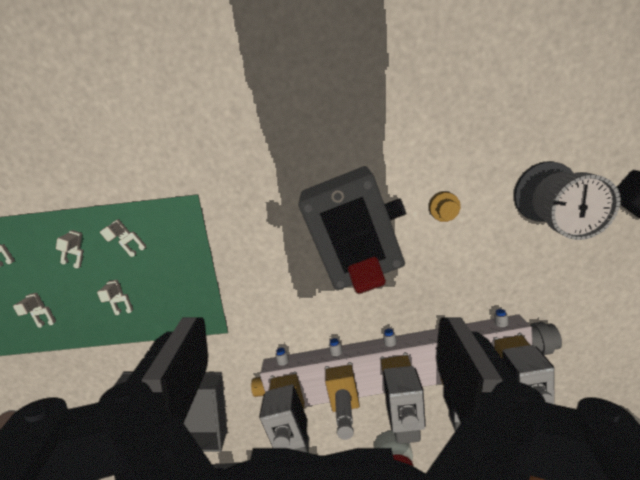

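The wrist view shows the isolator's OFF ring at (337,196), on the near side. The red paddle at (366,275) leans away, so it is ON. The gauge dial is at (583,206).

Run:
```python
from h import *
c=ctrl.capture('wrist');im=c['color']
# dark enclosure top corners guess -> refine: project corner model fit
P=[(302,192),(372,167),(406,263),(336,291)]
W=[ray(c,p,.06)[:2] for p in P];print(np.round(W,3),'ctr',np.mean(W,0))
W=np.array(W);print('sides',np.linalg.norm(W[0]-W[1]),np.linalg.norm(W[1]-W[2]))
d=(W[3]-W[0]+W[2]-W[1]);print('yaw',np.arctan2(d[1],d[0]))
print('ring',ray(c,(337,196),.06),'paddle top',ray(c,(366,275),.115))
yaw=np.arctan2(d[1],d[0]);ctr=np.mean(W,0);u=np.array([np.cos(yaw),np.sin(yaw)])
for x,z in((.06,.2),(.06,.098),(-.005,.098),(.06,.2)):
  p=np.r_[ctr+u*x,z];print(x,z,np.round(p,3),rel(p))
```

```text
[[0.393 0.007]
 [0.375 0.076]
 [0.476 0.107]
 [0.502 0.033]] ctr [0.43652408 0.05600729]
sides 0.07126293490268748 0.10606212712603036
yaw 0.2626108806026555
ring [0.40002729 0.04111807 0.06      ] paddle top [0.46128457 0.06086005 0.115     ]
0.06 0.2 [0.494 0.072 0.2  ] [-2.42   1.302  2.583]
0.06 0.098 [0.494 0.072 0.098] [-2.42   1.302  5.133]
-0.005 0.098 [0.432 0.055 0.098] [-0.889  0.757  5.133]
0.06 0.2 [0.494 0.072 0.2  ] [-2.42   1.302  2.583]
```

Call:
apply_moves(linear=[[-0.9,0.5,0.9],[-1.8,0.9,1.8],[-2.45,1.3,2.4],[-2.45,1.3,3.3],[-2.45,1.3,4.2],[-2.45,1.3,5.0],[-2.45,1.3,5.15],[-2.45,1.3,5.15]], dr=[[0,0,0],[0,0,0],[0,0,0],[0,0,0],[0,0,0],[0,0,0],[0,0,0],[0,0,0]], fingers=[1,1,1,1,1,1,1,1])

```text
t: 6.28
position: [0.494, 0.0716, 0.0959]
tcp_rot: [0.039, 0.999, -0.0, -0.002]
wrist_force: [-0.3, 0.6, 1.5]
grip_width: -0.0002
grasp_force: 0.0
```

Call:
apply_moves(linear=[[0.4,-0.14,0],[0.8,-0.28,0],[1.2,-0.42,0],[1.6,-0.56,0],[1.7,-0.6,0],[1.7,-0.6,0],[1.5,-0.5,-1],[1.5,-0.5,-2]], dr=[[0,0,0],[0,0,0],[0,0,0],[0,0,0],[0,0,0],[0,0,0],[0,0,0],[0,0,0]], fingers=[1,1,1,1,1,1,1,1])

```text
t: 6.95
position: [0.4345, 0.0566, 0.1806]
tcp_rot: [0.039, 0.999, 0.0, 0.001]
wrist_force: [2.0, 0.1, 0.4]
grip_width: 0.0
grasp_force: 0.0
```

Call:
apply_moves(linear=[[0,0.5,-0.5],[-0.2,1.5,-1],[-0.2,2.5,-1],[-0.2,3.5,-1],[-0.2,4.5,-1],[-0.2,5.2,-1],[-0.2,5.2,-1],[-0.2,5.2,-1]], dr=[[0,0,0],[0,0,0],[0,0,0],[0,0,0],[0,0,0],[0,0,0],[0,0,0],[0,0,0]], fingers=[-1,-1,-1,-1,-1,-1,-1,-1])

```text
t: 7.62
position: [0.4585, 0.2647, 0.2199]
tcp_rot: [0.038, 0.999, 0.001, 0.001]
wrist_force: [0.2, -0.4, 0.2]
grip_width: 0.0852
grasp_force: 0.0
```

Run:
```python
from h import *
s=ctrl.state();print(s['t'],s['position'],s['tcp_rot'])
c=ctrl.capture('wrist');save(c,'w3')
for t,z in (('isolator',0),('gauge',0),('gauge',.077),('coil3_top',.1),('coil4_top',.1),('coil2_top',.1)):
  for r in ctrl.tip_of(t,'wrist'): print(t,round(r['p'],2),np.round(r['location'],1),np.round(ray(c,r['location'],z),3))
```

```text
7.6167 [0.45853174 0.26470521 0.2199046 ] [3.75732079e-02 9.99292748e-01 7.88290474e-04 1.27905655e-03]
isolator 0.57 [ 93.1 197.6] [0.444 0.056 0.   ]
isolator 0.53 [218.6 423.8] [0.711 0.129 0.   ]
gauge 0.56 [327.2 155.3] [0.422 0.272 0.   ]
gauge 0.56 [327.2 155.3] [0.413 0.272 0.077]
coil3_top 0.68 [218.4 424.6] [0.619 0.168 0.1  ]
coil4_top 0.95 [302.8 414.3] [0.614 0.237 0.1  ]
```

View pics/w3.png

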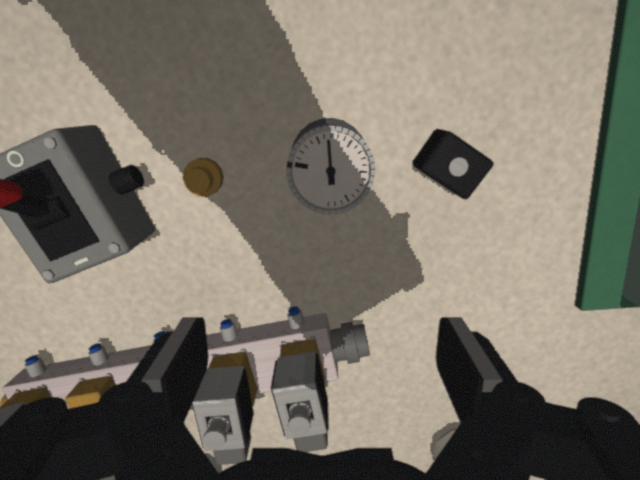

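The lever now leans to the OFF ring. On the gauge, the pointer points image-up at (329,138) and the zero mark with its notch is on the left at (292,165). I'll measure this in a rectified view.

```bash
cat >> h.py <<'E'
def rect(c,ctr,z,half,n=500):
    "top-down patch: image right=+y, up=-x"
    src=np.float32([proj(c,(ctr[0]+sx*half,ctr[1]+sy*half,z)) for sx,sy in((-1,-1),(-1,1),(1,1),(1,-1))])
    M=cv2.getPerspectiveTransform(src,np.float32([[0,0],[n,0],[n,n],[0,n]]))
    return cv2.warpPerspective(c['color'],M,(n,n),flags=cv2.INTER_CUBIC)
E
python3 - <<'E'
from h import *
c=ctrl.capture('wrist');ctr=ray(c,(331,166),.075)[:2];print(ctr)
r=rect(c,ctr,.075,.045);cv2.imwrite('pics/g1.png',r[:,:,::-1])
E
```

```text
[0.41975697 0.27147861]
```

View pics/g1.png

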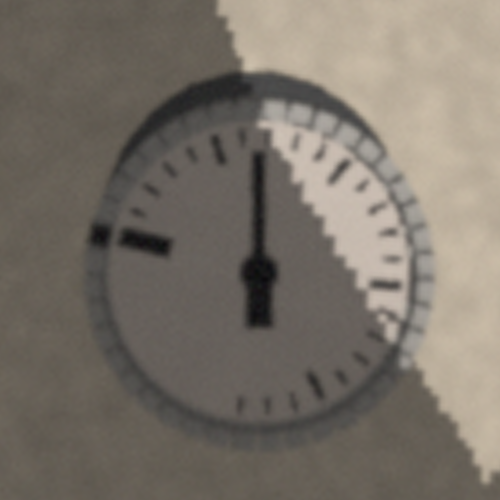

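Call:
apply_moves(linear=[[0.5,0.1,0.5],[0.87,0.14,1.2],[0.87,0.14,2],[0.87,0.14,2.8],[0.87,0.14,3.5],[0.87,0.14,4],[0.87,0.14,4.2],[0.87,0.14,4.2]], dr=[[0,0,0],[0,0,0],[0,0,0],[0,0,0],[0,0,0],[0,0,0],[0,0,0],[0,0,0]], fingers=[-1,-1,-1,-1,-1,-1,-1,-1])

```text
t: 8.68
position: [0.423, 0.2707, 0.048]
tcp_rot: [0.039, 0.999, -0.001, -0.001]
wrist_force: [-0.6, -0.8, 0.2]
grip_width: 0.0855
grasp_force: 0.0
```

Call:
apply_moves(linear=[[0,0,0],[0,0,0],[0,0,0],[0,0,0],[0,0,0],[0,0,0]], dr=[[0,0,0],[0,0,0],[0,0,0],[0,0,0],[0,0,0],[0,0,0]], fingers=[-0.2,0,0,0,0,0])

```text
t: 9.18
position: [0.4252, 0.2737, 0.0518]
tcp_rot: [0.038, 0.999, 0.002, 0.001]
wrist_force: [-3.9, 7.8, 9.9]
grip_width: 0.0614
grasp_force: 62.9
```

Call:
apply_moves(linear=[[0,0,0],[0,0,0],[0,0,0],[0,0,0],[0,0,0],[0,0,0],[0,0,0],[0,0,0]], dr=[[0,0,0.1],[0,0,0.2],[0,0,0.3],[0,0,0.4],[0,0,0.5],[0,0,0.6],[0,0,0.7],[0,0,0.7]], fingers=[0,0,0,0,0,0,0,0])

```text
t: 9.85
position: [0.4249, 0.2727, 0.0517]
tcp_rot: [0.382, 0.924, 0.002, 0.001]
wrist_force: [-8.1, 1.8, 15.8]
grip_width: 0.061
grasp_force: 63.4
```

Call:
apply_moves(linear=[[0,0,0],[0,0,0],[0,0,0],[0,0,0],[0,0,0],[0,0,0],[0,0,0],[0,0,0]], dr=[[0,0,0.1],[0,0,0.2],[0,0,0.3],[0,0,0.4],[0,0,0.5],[0,0,0.6],[0,0,0.66],[0,0,0.66]], fingers=[0,0,0,0,0,0,0,0])

```text
t: 10.52
position: [0.424, 0.2723, 0.0517]
tcp_rot: [0.66, 0.752, 0.001, -0.0]
wrist_force: [-15.5, -2.5, 23.1]
grip_width: 0.0609
grasp_force: 64.2
```

Call:
apply_moves(linear=[[0,0,0],[0,0,0],[0,0,0],[0,0,0],[0,0,-1],[0,0,-2],[0,0,-3],[0,0,-4]], dr=[[0,0,0],[0,0,0],[0,0,0],[0,0,0],[0,0,0],[0,0,0],[0,0,0],[0,0,0]], fingers=[-1,-1,-1,-1,-1,-1,-1,-1])

```text
t: 11.18
position: [0.4236, 0.2712, 0.2115]
tcp_rot: [0.658, 0.753, 0.0, 0.0]
wrist_force: [1.2, 0.6, -0.1]
grip_width: 0.0852
grasp_force: 0.0
```

Run:
```python
from h import *
s=ctrl.state();print(s['t'],s['position'],s['tcp_rot'],s['joint_pos'][5])
c=ctrl.capture('wrist')
r=rect(c,(.4243,.2731),.077,.045);cv2.imwrite('pics/g2.png',r[:,:,::-1])
```

```text
11.1833 [0.42358755 0.27122661 0.21145961] [6.58187710e-01 7.52853859e-01 6.05114090e-05 4.75209287e-05] 2.0063859054678326
```

View pics/g2.png

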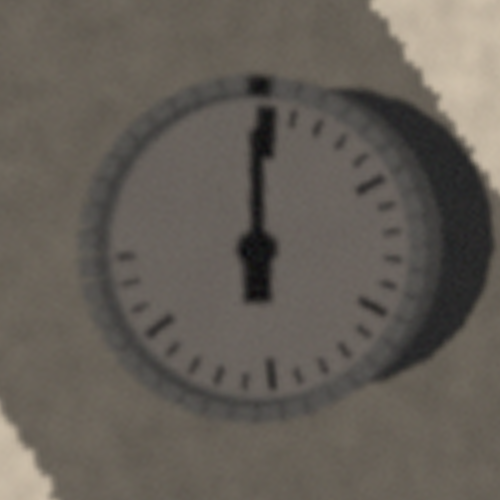

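The zero mark lies about 0.045 rad clockwise of the pointer. I'll trim it with one small regrip and then go to the clips.

Call:
apply_moves(linear=[[0,0,1],[0,0,2],[0,0,3],[0,0,3.8],[0,0,4],[0,0,4],[0,0,4],[0,0,4]], dr=[[0,0,0],[0,0,0],[0,0,0],[0,0,0],[0,0,0],[0,0,0],[0,0,0],[0,0,0]], fingers=[-1,-1,-1,-1,-1,-0.2,0,0])

```text
t: 11.9
position: [0.4239, 0.2718, 0.0514]
tcp_rot: [0.658, 0.753, 0.0, -0.0]
wrist_force: [-8.6, -2.3, -0.9]
grip_width: 0.0614
grasp_force: 65.1
```

Call:
apply_moves(linear=[[0,0,0],[0,0,0],[0,0,0],[0,0,0],[0,0,0],[0,0,0],[0,0,0],[0,0,0]], dr=[[0,0,0],[0,0,0],[0,0,0],[0,0,-0.02],[0,0,-0.045],[0,0,-0.045],[0,0,-0.045],[0,0,-0.045]], fingers=[0,0,0,0,0,0,0,0])

```text
t: 12.57
position: [0.4239, 0.2719, 0.0514]
tcp_rot: [0.641, 0.768, 0.0, -0.0]
wrist_force: [-7.0, -3.8, 0.4]
grip_width: 0.0613
grasp_force: 65.0
```

Call:
apply_moves(linear=[[0,0,0],[0,0,0],[0,0,0],[0,0,0],[0,0,-1],[0,0,-2],[0,0,-3],[0,0,-4]], dr=[[0,0,0],[0,0,0],[0,0,0],[0,0,0],[0,0,0],[0,0,0],[0,0,0],[0,0,0]], fingers=[-1,-1,-1,-1,-1,-1,-1,-1])

```text
t: 13.23
position: [0.4237, 0.2713, 0.2118]
tcp_rot: [0.641, 0.767, 0.0, 0.0]
wrist_force: [1.3, 1.7, -0.1]
grip_width: 0.0857
grasp_force: 0.0
```

Run:
```python
from h import *
s=ctrl.state();print(s['t'],s['position'],s['tcp_rot'],s['joint_pos'][5])
c=ctrl.capture('wrist');ctrl.capture
r=rect(c,(.4243,.2731),.077,.045);cv2.imwrite('pics/g3.png',r[:,:,::-1])
g=cv2.cvtColor(r,cv2.COLOR_RGB2GRAY)
p=cv2.warpPolar(g,(200,720),(259,248),200,cv2.WARP_POLAR_LINEAR)  # rows angle cw from image right
for nm,a,b in(('notch',158,172),('mark',100,140),('pointer',40,85)):
    v=p[500:580,a:b].mean(1);w=np.clip(np.median(v)-8-v,0,None);print(nm,((w*np.arange(500,580)).sum()/w.sum()-540)*np.pi/360)
```

```text
13.2333 [0.42369012 0.27133537 0.2117853 ] [6.41091090e-01 7.67464713e-01 3.34734468e-04 1.27889153e-04] 1.9614690856105
notch -0.0412050994105001
mark 0.007043202127293121
pointer -0.041590036531650505
```

Call:
apply_moves(linear=[[-0.9,-0.12,0],[-1.8,-0.25,0],[-2.7,-0.37,-0.2],[-3.6,-0.5,-0.3],[-4.5,-0.62,-0.4],[-5.4,-0.75,-0.5],[-6.3,-0.87,-0.6],[-7.2,-1,-0.7]], dr=[[0,0,-0.1],[0,0,-0.2],[0,0,-0.3],[0,0,-0.4],[0,0,-0.5],[0,0,-0.6],[0,0,-0.7],[0,0,-0.8]], fingers=[-1,-1,-1,-1,-1,-1,-1,-1])

```text
t: 13.95
position: [0.4357, -0.0207, 0.2381]
tcp_rot: [0.289, 0.957, 0.0, 0.001]
wrist_force: [0.9, 0.0, 0.0]
grip_width: 0.0855
grasp_force: 0.0
```

Call:
apply_moves(linear=[[-0.5,-0.8,0],[-1,-1.6,0],[-1.5,-2.3,0],[-2,-3,0],[-2.5,-3.8,0],[-3,-4.5,0],[-3.5,-5.2,0],[-3.7,-5.4,0]], dr=[[0,0,-0.1],[0,0,-0.2],[0,0,-0.3],[0,0,-0.4],[0,0,-0.5],[0,0,-0.6],[0,0,-0.7],[0,0,-0.79]], fingers=[-1,-1,-1,-1,-1,-1,-1,-1])

```text
t: 14.62
position: [0.4376, -0.2848, 0.2373]
tcp_rot: [-0.1, 0.995, -0.001, 0.0]
wrist_force: [1.6, -0.5, 0.3]
grip_width: 0.0855
grasp_force: 0.0
```

```bash
cat >> h.py <<'E'
from scipy.optimize import minimize
def sil(c,x,y,th,z0):
    R=np.array([[np.cos(th),-np.sin(th)],[np.sin(th),np.cos(th)]]);S=4
    pr=lambda P,z:np.array([proj(c,np.r_[R@p+[x,y],z0+z]) for p in P])*S
    m=np.zeros((480*S,640*S),np.uint8)
    hull=lambda P,zs:cv2.fillPoly(m,[cv2.convexHull(np.vstack([pr(P,z) for z in zs]).astype(np.int32))],255)
    bx=lambda a,b,h:[(a,-h),(b,-h),(b,h),(a,h)]
    hull(bx(-.033,-.019,.006),(0,.028));hull(bx(-.019,-.006,.006),(0,.006))
    m2=np.zeros_like(m);t=np.linspace(0,2*np.pi,30)
    for z in(0,.006):
        cv2.fillPoly(m2,[pr([(.0105*np.cos(a),.0105*np.sin(a)) for a in t if np.cos(a)<.1]+bx(0,.010,.0105)[1:3],z).astype(np.int32)],255)
    h=np.full_like(m,255)
    for z in(0,.006):
        k=np.zeros_like(m);cv2.fillPoly(k,[pr([(.0065*np.cos(a),.0065*np.sin(a)) for a in t if np.cos(a)<.1]+[(0,-.0065),(.0065,-.005),(.012,-.005),(.012,.005),(.0065,.005),(0,.0065)],z).astype(np.int32)],255)
        h&=k
    m2[h>0]=0
    return cv2.resize(np.maximum(m,m2),(640,480),interpolation=cv2.INTER_AREA)/255.
def clips(c,cam,z0=.003,yaws=np.linspace(-.9,.9,7),minp=.4):
    tips=ctrl.tip_of('clip',cam);out=[]
    for r in ctrl.regions_of('clip',cam):
        if r['p']<minp: continue
        M=r['pixels'].astype(float);cr=np.array(r['rect'][:2])
        tp=[q['location'] for q in tips if np.linalg.norm(np.array(q['location'])-cr)<45]
        s0=ray(c,tp[0] if tp else cr,z0)[:2]
        f=lambda v:-(np.minimum(sil(c,*v,z0),M).sum()/np.maximum(sil(c,*v,z0),M).sum())
        b=min(yaws,key=lambda t:f([*s0,t]))
        o=minimize(f,[*s0,b],method='Nelder-Mead',options=dict(initial_simplex=[[*s0,b],[s0[0]+.006,s0[1],b],[s0[0],s0[1]+.006,b],[*s0,b+.2]],maxiter=70))
        out.append((round(r['p'],2),np.round(o.x,4),round(-o.fun,2),'tab',np.round(o.x[:2]-.026*np.array([np.cos(o.x[2]),np.sin(o.x[2])]),4)))
    return out
E
python3 - <<'E'
from h import *
s=ctrl.state();print(s['t'],s['position'],s['tcp_rot'])
c=ctrl.capture('wrist');save(c,'w4')
for o in clips(c,'wrist'): print(o,rel(np.r_[o[4],.008]))
for r in ctrl.tip_of('clip','wrist'): print(np.round(ray(c,r['location'],.003),4))
E
```

```text
14.6167 [ 0.43764525 -0.28479989  0.23733336] [-1.00017453e-01  9.94985506e-01 -5.90817687e-04  5.30337210e-05]
(0.89, array([ 0.4564, -0.3551,  0.2465]), np.float64(0.79), 'tab', array([ 0.4312, -0.3614])) [ 0.555 -1.927  5.731]
(0.8, array([ 0.5289, -0.2291,  0.1199]), np.float64(0.84), 'tab', array([ 0.5031, -0.2322])) [-1.835  0.893  5.732]
(0.75, array([ 0.4525, -0.1976,  0.5053]), np.float64(0.83), 'tab', array([ 0.4297, -0.2101])) [-0.142  1.791  5.732]
(0.71, array([ 0.4624, -0.2724, -0.3816]), np.float64(0.8), 'tab', array([ 0.4383, -0.2627])) [-0.098  0.459  5.732]
(0.6, array([ 0.5386, -0.329 ,  0.1554]), np.float64(0.81), 'tab', array([ 0.5129, -0.3331])) [-1.586 -1.629  5.731]
[ 0.4567 -0.3551  0.003 ]
[ 0.5384 -0.3294  0.003 ]
[ 0.5299 -0.2276  0.003 ]
[ 0.4508 -0.2002  0.003 ]
[ 0.4674 -0.2741  0.003 ]
```

View pics/w4.png

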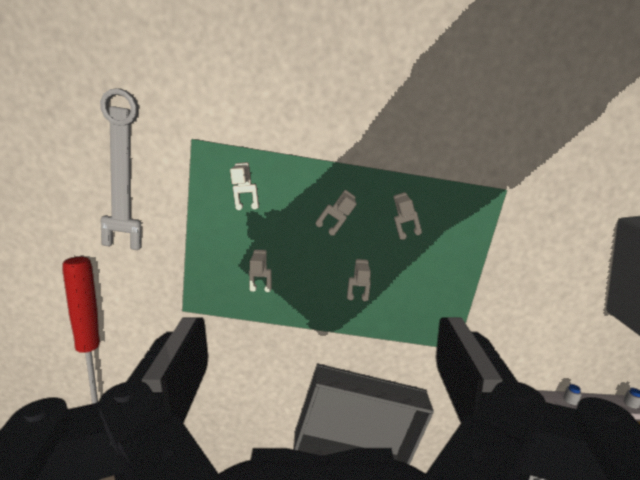

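The picture shows all five clips on the mat at (244,186), (338,211), (405,215), (259,272) and (359,280). The tray is at (368,415), and the model fits agree with the network's origins. I'll pick up the clip at (0.529,-0.229).

Call:
apply_moves(linear=[[-0.9,0.45,0.8],[-1.84,0.89,1.7],[-1.84,0.89,2.6],[-1.84,0.89,3.5],[-1.84,0.89,4.4],[-1.84,0.89,5.3],[-1.84,0.89,5.77],[-1.84,0.89,5.77]], dr=[[0,0,0.05],[0,0,0.08],[0,0,0.08],[0,0,0.08],[0,0,0.08],[0,0,0.08],[0,0,0.08],[0,0,0.08]], fingers=[0,0,0,0,0,0,0,0])

```text
t: 15.48
position: [0.5017, -0.2292, 0.0034]
tcp_rot: [-0.059, 0.998, 0.001, -0.002]
wrist_force: [-0.2, 0.8, -0.7]
grip_width: 0.0427
grasp_force: 0.0
```

Call:
apply_moves(linear=[[0,0,0],[0,0,0],[0,0,0],[0,0,0],[0,0,0],[0,0,0]], dr=[[0,0,0],[0,0,0],[0,0,0],[0,0,0],[0,0,0],[0,0,0]], fingers=[0,1,1,1,1,1])

```text
t: 15.98
position: [0.504, -0.2314, 0.0078]
tcp_rot: [-0.059, 0.998, -0.0, 0.001]
wrist_force: [-1.5, 2.8, 7.7]
grip_width: 0.0106
grasp_force: 58.9
```

Call:
apply_moves(linear=[[0,0,-0.5],[0,0,-1.5],[0,0,-2.5],[0,0,-3.5],[0,0,-4.2],[0,0,-4.2],[0,0,-4.2],[0,0,-4.2]], dr=[[0,0,0],[0,0,0],[0,0,0],[0,0,0],[0,0,0],[0,0,0],[0,0,0],[0,0,0]], fingers=[1,1,1,1,1,1,1,1])

```text
t: 16.65
position: [0.5031, -0.2313, 0.1743]
tcp_rot: [-0.059, 0.998, 0.0, -0.0]
wrist_force: [-0.7, -0.8, -0.5]
grip_width: 0.011
grasp_force: 58.5
```

Call:
apply_moves(linear=[[-0.2,0.5,-0.8],[-0.5,1.4,-1.15],[-0.8,2.3,-1.15],[-1.2,3.2,-1.15],[-1.5,4.1,-1.15],[-1.9,5,-1.15],[-2.2,5.9,-1.15],[-2.5,6.7,-1.15]], dr=[[0,0,0],[0,0,0],[0,0,0],[0,0,0],[0,0,0],[0,0,0],[0,0,0],[0,0,0]], fingers=[1,1,1,1,1,1,1,1])

```text
t: 17.32
position: [0.5704, 0.0488, 0.2191]
tcp_rot: [-0.059, 0.998, 0.0, -0.001]
wrist_force: [0.8, -0.4, -0.1]
grip_width: 0.0109
grasp_force: 58.6
```

Call:
apply_moves(linear=[[-0.2,0.5,0],[-0.35,1,0],[-0.35,1,0],[-0.35,1,0],[-0.35,1,0]], dr=[[0,0,0],[0,0,0],[0,0,0],[0,0,0],[0,0,0]], fingers=[1,1,1,1,1])

```text
t: 17.73
position: [0.5797, 0.0875, 0.2195]
tcp_rot: [-0.059, 0.998, -0.0, -0.001]
wrist_force: [0.2, 0.8, 0.4]
grip_width: 0.0109
grasp_force: 58.6
```

Run:
```python
from h import *
s=ctrl.state();print(s['t'],s['position'],s['tcp_rot'],s['grip_width'])
c=ctrl.capture('wrist');save(c,'w5')
for i in (0,2,3,4):
  for r in ctrl.tip_of('coil%d_top'%i,'wrist')[:2]: print(i,round(r['p'],2),np.round(r['location'],1),np.round(ray(c,r['location'],.1),4))
c=ctrl.capture('top')
for i in (0,2,3,4):
  for r in ctrl.tip_of('coil%d_top'%i,'top')[:1]: print(i,round(r['p'],2),np.round(r['location'],1),np.round(ray(c,r['location'],.1),4))
```

```text
17.7333 [0.57968951 0.08745759 0.21949971] [-5.89592180e-02  9.98259982e-01 -1.85712109e-04 -8.85332778e-04] 0.010862271412269255
0 0.98 [145.8 299.8] [ 0.6473 -0.0333  0.1   ]
2 0.7 [332.2 295.8] [0.6284 0.1    0.1   ]
3 0.64 [425.6 294.7] [0.6196 0.1666 0.1   ]
4 0.65 [521.  296.7] [0.6132 0.2351 0.1   ]
0 0.84 [314.1 220.8] [ 0.6477 -0.0375  0.1   ]
4 0.69 [313.1 219.4] [ 0.6512 -0.0348  0.1   ]
```

View pics/w5.png

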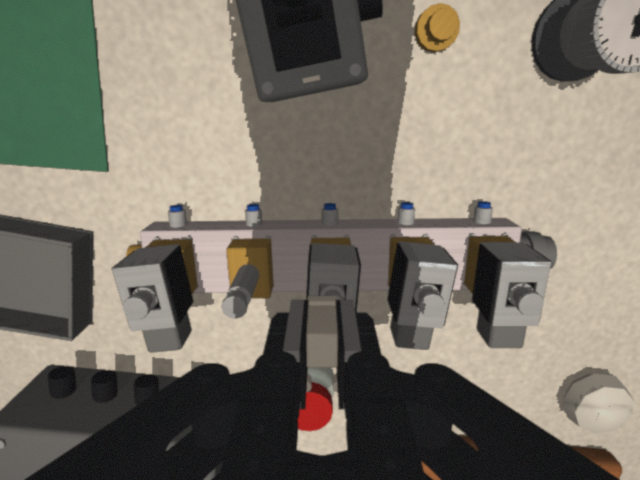

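The coil tops fit the 68 mm pitch with yaw 0.12: coil0 (145,300), coil2 (332,296), coil3 (426,295), coil4 (521,297). The clip is held between the pads at (322,330). I'll insert it on coil 2.

Call:
apply_moves(linear=[[0.4,0.16,0.5],[0.4,0.16,1.2],[0.4,0.16,2],[0.4,0.16,2.6],[0.4,0.16,2.84],[0.4,0.16,2.84],[0.4,0.16,2.84]], dr=[[0,0,0],[0,0,0],[0,0,0],[0,0,0],[0,0,0],[0,0,0],[0,0,0]], fingers=[1,1,1,1,1,1,1])

```text
t: 18.82
position: [0.5639, 0.0924, 0.1077]
tcp_rot: [-0.059, 0.998, 0.0, 0.0]
wrist_force: [0.3, 0.5, 0.7]
grip_width: 0.0108
grasp_force: 58.6
```

Call:
apply_moves(linear=[[-0.2,0,0],[-0.4,0,0],[-0.55,0,0],[-0.65,0,0],[-0.7,0,0],[-0.7,0,0]], dr=[[0,0,0],[0,0,0],[0,0,0],[0,0,0],[0,0,0],[0,0,0]], fingers=[1,1,1,1,1,1])

```text
t: 19.32
position: [0.5918, 0.0958, 0.1068]
tcp_rot: [-0.059, 0.998, 0.0, -0.0]
wrist_force: [-0.1, 0.2, -0.4]
grip_width: 0.0108
grasp_force: 58.6
```

Call:
apply_moves(linear=[[-0.1,0,0],[-0.2,0,0],[-0.3,0,0],[-0.35,0,0],[-0.35,0,0]], dr=[[0,0,0],[0,0,0],[0,0,0],[0,0,0],[0,0,0]], fingers=[1,1,1,1,1])

```text
t: 19.73
position: [0.6047, 0.0972, 0.1066]
tcp_rot: [-0.059, 0.998, -0.0, -0.001]
wrist_force: [-5.0, 0.4, -1.2]
grip_width: 0.0107
grasp_force: 58.6
```

Run:
```python
from h import *
s=ctrl.state();print(s['t'],s['position'],s['tcp_rot'],s['grip_width'],s['wrist_force'],s['moment'])
c=ctrl.capture('wrist');save(c,'w6')
```

```text
19.7333 [0.60471351 0.09717419 0.10655283] [-5.89646288e-02  9.98259694e-01 -1.32654484e-04 -8.59269596e-04] 0.010679745455379976 [-5.04082629  0.43416594 -1.20962916] [-0.03917684  0.89406617 -0.0792913 ]
```

View pics/w6.png

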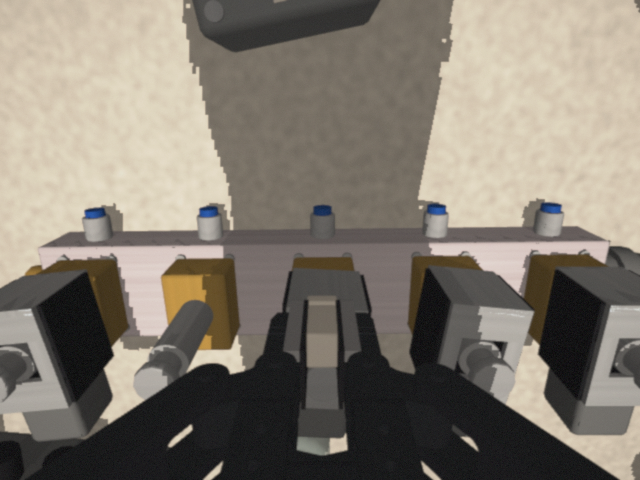

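Call:
apply_moves(linear=[[-0.03,0,0],[-0.05,0,0],[-0.05,0,0]], dr=[[0,0,0],[0,0,0],[0,0,0]], fingers=[1,1,1])

```text
t: 20.03
position: [0.6051, 0.0972, 0.1064]
tcp_rot: [-0.059, 0.998, -0.0, -0.002]
wrist_force: [-16.2, -2.5, 5.4]
grip_width: 0.0104
grasp_force: 59.5
```

Call:
apply_moves(linear=[[-0.03,0,0],[-0.05,0,0],[-0.05,0,0]], dr=[[0,0,0],[0,0,0],[0,0,0]], fingers=[1,1,1])

```text
t: 20.28
position: [0.6054, 0.0972, 0.1063]
tcp_rot: [-0.059, 0.998, -0.0, -0.004]
wrist_force: [-29.2, -2.4, 14.1]
grip_width: 0.0108
grasp_force: 60.7
```

Call:
apply_moves(linear=[[0.1,0,0],[0.1,0,0],[0.1,0,0],[0.1,0,0],[0.1,0,0],[0.1,0,-0.8],[0.1,0,-1.8],[0.4,0,-2.8]], dr=[[0,0,0],[0,0,0],[0,0,0],[0,0,0],[0,0,0],[0,0,0],[0,0,0],[0,0,0]], fingers=[1,0.2,0,0,0,0,0,0])

```text
t: 20.95
position: [0.5937, 0.0958, 0.2194]
tcp_rot: [-0.059, 0.998, -0.0, -0.001]
wrist_force: [1.4, -0.7, 0.1]
grip_width: 0.0426
grasp_force: 0.0
```

Call:
apply_moves(linear=[[0.6,-0.5,0],[1,-1,0],[1,-1.4,0],[1,-1.4,0],[1,-1.4,0]], dr=[[0,0,0],[0,0,0],[0,0,0],[0,0,0],[0,0,0]], fingers=[-1,-1,-1,-1,-1])

```text
t: 21.37
position: [0.5605, 0.0351, 0.219]
tcp_rot: [-0.058, 0.998, 0.0, 0.0]
wrist_force: [-0.7, -0.5, -0.4]
grip_width: 0.0852
grasp_force: 0.0
```

Run:
```python
from h import *
s=ctrl.state();print(s['t'],s['position'],s['tcp_rot'],s['grip_width'])
c=ctrl.capture('wrist');save(c,'w7')
for r in ctrl.tip_of('clip','wrist'): print(round(r['p'],2),np.round(r['location'],1),np.round(ray(c,r['location'],.101),4))
for i in (0,2,3): print([(round(r['p'],2),np.round(r['location'],1),np.round(ray(c,r['location'],.1),4)) for r in ctrl.tip_of('coil%d_top'%i,'wrist')[:2]])
im=c['color'][180:420,120:520];cv2.imwrite('pics/w7c.png',cv2.resize(im,None,fx=2,fy=2,interpolation=3)[:,:,::-1])
```

```text
21.3667 [0.56053789 0.03508563 0.21902085] [-5.82875593e-02  9.98299782e-01  4.64955626e-05  3.21863655e-04] 0.08523882255250816
0.87 [400.1 328.6] [0.6297 0.1006 0.101 ]
0.76 [48.  29.6] [ 0.4581 -0.1371  0.101 ]
0.67 [216.4 327.8] [ 0.6447 -0.034   0.101 ]
[(0.8, array([219.2, 328.9]), array([ 0.646 , -0.0322,  0.1   ]))]
[]
[]
```

View pics/w7c.png

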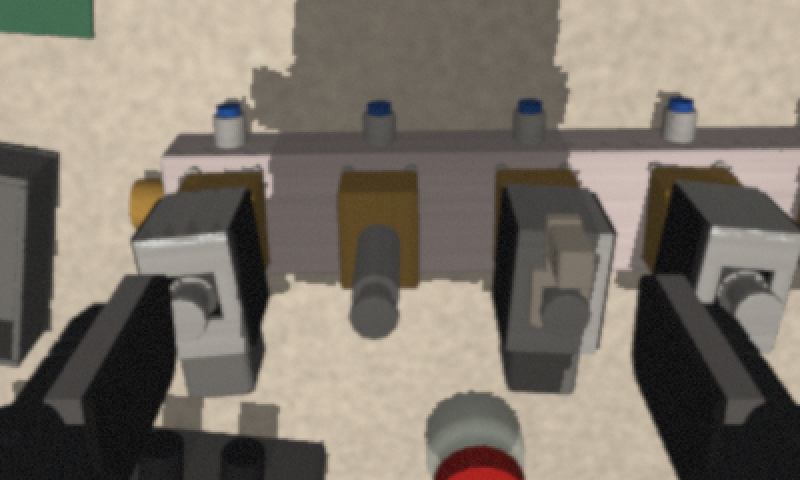

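The clip sits on coil 2: its origin reads (0.630,0.101), against a coil top of (0.629,0.100), and it stopped stiffly past the snap. Back to the mat for the next one.

Call:
apply_moves(linear=[[0.4,-0.9,-0.2],[0.8,-1.8,-0.4],[1.2,-2.7,-0.4],[1.7,-3.6,-0.4],[2.2,-4.5,-0.4],[2.7,-5.4,-0.4],[3.2,-6.3,-0.4],[3.7,-7,-0.4]], dr=[[0,0,0],[0,0,0],[0,0,0],[0,0,0],[0,0,0],[0,0,0],[0,0,0],[0,0,0]], fingers=[-1,-1,-1,-1,-1,-1,-1,-1])

```text
t: 22.28
position: [0.4455, -0.2619, 0.2347]
tcp_rot: [-0.059, 0.998, -0.0, 0.0]
wrist_force: [1.5, 1.0, 0.9]
grip_width: 0.0852
grasp_force: 0.0
```

Call:
apply_moves(linear=[[0.3,-0.6,0],[0.3,-0.6,0],[0.3,-0.6,0],[0.3,-0.6,0]], dr=[[0,0,0],[0,0,0],[0,0,0],[0,0,0]], fingers=[-1,-1,-1,-1])

```text
t: 22.62
position: [0.4375, -0.2846, 0.2347]
tcp_rot: [-0.059, 0.998, 0.0, -0.0]
wrist_force: [-1.2, 0.2, -0.5]
grip_width: 0.0858
grasp_force: 0.0
```

```bash
cat > look.py <<'E'
from h import *
s=ctrl.state();q=s['tcp_rot'];y=2*np.arctan2(q[1],q[0])-np.pi;y=(y+np.pi)%(2*np.pi)-np.pi
print(s['t'],s['position'],'yaw',round(y,3))
c=ctrl.capture('wrist')
for o in clips(c,'wrist'): print(o,'rel',rel(np.r_[o[4],.0065]),'dz',round(y-o[1][2],3))
for r in ctrl.tip_of('clip','wrist'): print(round(r['p'],2),np.round(ray(c,r['location'],.003),4))
E
python3 look.py
```

```text
22.6167 [ 0.43752167 -0.28460963  0.234671  ] yaw 0.118
(0.77, array([ 0.5392, -0.3288,  0.1392]), np.float64(0.79), 'tab', array([ 0.5135, -0.3324])) rel [-1.736 -1.425  5.707] dz -0.021
(0.76, array([ 0.4563, -0.3548,  0.2688]), np.float64(0.83), 'tab', array([ 0.4312, -0.3617])) rel [ 0.394 -1.906  5.707] dz -0.151
(0.75, array([ 0.4526, -0.1975,  0.5195]), np.float64(0.8), 'tab', array([ 0.4301, -0.2105])) rel [-0.03   1.85   5.708] dz -0.401
(0.65, array([ 0.4627, -0.2724, -0.3993]), np.float64(0.84), 'tab', array([ 0.4388, -0.2622])) rel [-0.092  0.541  5.708] dz 0.518
0.91 [ 0.4568 -0.3538  0.003 ]
0.84 [ 0.5391 -0.3318  0.003 ]
0.75 [ 0.4655 -0.2718  0.003 ]
0.55 [ 0.4501 -0.201   0.003 ]
```

Call:
apply_moves(linear=[[-0.8,-0.7,0.8],[-1.73,-1.42,1.7],[-1.73,-1.42,2.6],[-1.73,-1.42,3.5],[-1.73,-1.42,4.4],[-1.73,-1.42,5.3],[-1.73,-1.42,5.7],[-1.73,-1.42,5.7]], dr=[[0,0,0],[0,0,-0.02],[0,0,-0.02],[0,0,-0.02],[0,0,-0.02],[0,0,-0.02],[0,0,-0.02],[0,0,-0.02]], fingers=[0,0,0,0,0,0,0,0])

```text
t: 23.48
position: [0.5117, -0.3318, 0.0037]
tcp_rot: [-0.07, 0.998, 0.001, -0.001]
wrist_force: [0.4, -0.5, 0.1]
grip_width: 0.0426
grasp_force: 0.0
```

Call:
apply_moves(linear=[[0,0,0],[0,0,0],[0,0,0],[0,0,0],[0,0,0],[0,0,0]], dr=[[0,0,0],[0,0,0],[0,0,0],[0,0,0],[0,0,0],[0,0,0]], fingers=[0,1,1,1,1,1])

```text
t: 23.98
position: [0.5131, -0.3334, 0.0074]
tcp_rot: [-0.069, 0.998, -0.0, 0.001]
wrist_force: [0.3, 2.3, 5.1]
grip_width: 0.0107
grasp_force: 59.1
```

Call:
apply_moves(linear=[[0,0,-0.5],[0,0,-1.5],[0,0,-2.5],[0,0,-3.4],[0,0,-4.1],[0,0,-4.1],[0,0,-4.1]], dr=[[0,0,0],[0,0,0],[0,0,0],[0,0,0],[0,0,0],[0,0,0],[0,0,0]], fingers=[1,1,1,1,1,1,1])

```text
t: 24.57
position: [0.5134, -0.334, 0.1725]
tcp_rot: [-0.069, 0.998, -0.001, 0.001]
wrist_force: [1.0, 0.2, -0.8]
grip_width: 0.0104
grasp_force: 58.4
```

Call:
apply_moves(linear=[[-0.3,0.8,0],[-0.6,1.7,0],[-1,2.6,0],[-1.3,3.5,0],[-1.7,4.4,0],[-2,5.3,0],[-2.3,6.1,0],[-2.5,6.5,0]], dr=[[0,0,0],[0,0,0],[0,0,0],[0,0,0],[0,0,0],[0,0,0.02],[0,0,0.02],[0,0,0.02]], fingers=[1,1,1,1,1,1,1,1])

```text
t: 25.23
position: [0.5754, -0.0585, 0.1694]
tcp_rot: [-0.06, 0.998, 0.0, -0.001]
wrist_force: [0.1, 0.6, -0.0]
grip_width: 0.0106
grasp_force: 58.6
```

Call:
apply_moves(linear=[[-0.14,0.43,0],[-0.14,0.43,0.6],[-0.14,0.43,1.2],[-0.14,0.43,1.55],[-0.14,0.43,1.6],[-0.14,0.43,1.6],[-0.14,0.43,1.6]], dr=[[0,0,0],[0,0,0],[0,0,0],[0,0,0],[0,0,0],[0,0,0],[0,0,0]], fingers=[1,1,1,1,1,1,1])

```text
t: 25.82
position: [0.5794, -0.0445, 0.1071]
tcp_rot: [-0.059, 0.998, -0.0, -0.0]
wrist_force: [1.0, 0.0, 0.4]
grip_width: 0.0109
grasp_force: 58.6
```

```bash
cat > ins.py <<'E'
import sys
from h import *
C={0:(.6450,-.0351),2:(.6288,.0999),3:(.6207,.1674),4:(.6126,.2350)}
s=ctrl.state();q=s['tcp_rot'];y=2*np.arctan2(q[1],q[0])-np.pi;y=(y+np.pi)%(2*np.pi)-np.pi
print(s['t'],s['position'],'yaw',round(y,3),s['grip_width'],s['grasp_force'],'tilt',np.round(q[2:],4))
u=np.array([np.cos(.119),np.sin(.119)]);c=np.array(C[int(sys.argv[1])])
for d in(.066,.038,.024): print(d,rel(np.r_[c-d*u,.106]))
E
python3 ins.py 0
```

```text
25.8167 [ 0.57940849 -0.04447234  0.10709709] yaw 0.118 0.010872157147784492 58.56498358771205 tilt [-0. -0.]
0.066 [-0.006  0.038  0.027]
0.038 [-0.706  0.039  0.027]
0.024 [-1.056  0.039  0.027]
```

Call:
apply_moves(linear=[[-0.2,0.03,0.02],[-0.4,0.03,0.02],[-0.55,0.03,0.02],[-0.65,0.03,0.02],[-0.75,0.03,0.02],[-0.85,0.03,0.02],[-0.95,0.03,0.02],[-1.05,0.03,0.02]], dr=[[0,0,0],[0,0,0],[0,0,0],[0,0,0],[0,0,0],[0,0,0],[0,0,0],[0,0,0]], fingers=[1,1,1,1,1,1,1,1])

```text
t: 26.48
position: [0.621, -0.0381, 0.1057]
tcp_rot: [-0.059, 0.998, 0.0, -0.0]
wrist_force: [-0.7, 1.4, -1.0]
grip_width: 0.011
grasp_force: 58.6
```

Call:
apply_moves(linear=[[-0.03,0,0],[-0.05,0,0],[-0.05,0,0]], dr=[[0,0,0],[0,0,0],[0,0,0]], fingers=[1,1,1])

```text
t: 26.73
position: [0.6214, -0.038, 0.1056]
tcp_rot: [-0.059, 0.998, 0.0, -0.002]
wrist_force: [-12.6, 0.4, 6.2]
grip_width: 0.0106
grasp_force: 59.4
```

Call:
apply_moves(linear=[[-0.02,0,0],[-0.04,0,0],[-0.04,0,0]], dr=[[0,0,0],[0,0,0],[0,0,0]], fingers=[1,1,1])

```text
t: 26.98
position: [0.6217, -0.038, 0.1055]
tcp_rot: [-0.059, 0.998, -0.0, -0.003]
wrist_force: [-23.1, -0.7, 11.8]
grip_width: 0.0104
grasp_force: 60.2
```

Call:
apply_moves(linear=[[0.1,0,0],[0.1,0,0],[0.1,0,0],[0.1,0,0],[0.1,0,0],[0.1,0,-0.8],[0.1,0,-1.8],[0.4,0,-2.8]], dr=[[0,0,0],[0,0,0],[0,0,0],[0,0,0],[0,0,0],[0,0,0],[0,0,0],[0,0,0]], fingers=[1,0.2,0,0,0,0,0,0])

```text
t: 27.65
position: [0.6089, -0.0395, 0.2184]
tcp_rot: [-0.059, 0.998, 0.0, -0.001]
wrist_force: [1.4, -0.2, 0.1]
grip_width: 0.043
grasp_force: 0.0
```

Call:
apply_moves(linear=[[0.7,-0.5,0],[1.4,-0.8,0],[1.8,-1,-0.2],[1.8,-1,-0.2],[1.8,-1,-0.2]], dr=[[0,0,0],[0,0,0],[0,0,0],[0,0,0],[0,0,0]], fingers=[-1,-1,-1,-1,-1])

```text
t: 28.07
position: [0.5419, -0.0884, 0.2267]
tcp_rot: [-0.058, 0.998, -0.0, 0.001]
wrist_force: [0.8, -0.0, -0.6]
grip_width: 0.0853
grasp_force: 0.0
```

```bash
cat > chk.py <<'E'
from h import *
s=ctrl.state();print(s['t'],s['position'])
c=ctrl.capture('wrist');save(c,'c%d'%(s['t']*10))
for r in ctrl.tip_of('clip','wrist'):
    p=ray(c,r['location'],.101)
    if p[0]>.55: print(round(r['p'],2),np.round(r['location'],1),np.round(p,4))
print([np.round(o[1],3).tolist()+[o[2]] for o in clips(c,'wrist',.1005,[-.05,.12,.3]) if o[1][0]>.57])
E
python3 chk.py
```

```text
28.0667 [ 0.54192593 -0.08842244  0.2267122 ]
0.63 [372.5 359.4] [ 0.6454 -0.0372  0.101 ]
[[0.646, -0.036, 0.134, np.float64(0.78)], [0.63, 0.099, 0.145, np.float64(0.8)]]
```

Call:
apply_moves(linear=[[0.5,-0.8,0],[1,-1.6,0],[1.5,-2.4,0],[2,-3.2,0],[2.5,-4,0],[3,-4.6,0],[3,-4.6,0],[3,-4.6,0]], dr=[[0,0,0],[0,0,0],[0,0,0],[0,0,0],[0,0,0],[0,0,0],[0,0,0],[0,0,0]], fingers=[-1,-1,-1,-1,-1,-1,-1,-1])

```text
t: 28.93
position: [0.4441, -0.2857, 0.2254]
tcp_rot: [-0.058, 0.998, 0.0, -0.0]
wrist_force: [-0.2, 0.5, 0.3]
grip_width: 0.0854
grasp_force: 0.0
```

```bash
python3 look.py
```

```text
28.9333 [ 0.4440624  -0.28572129  0.22543974] yaw 0.116
(0.82, array([ 0.4562, -0.355 ,  0.2663]), np.float64(0.83), 'tab', array([ 0.4311, -0.3618])) rel [ 0.578 -1.894  5.478] dz -0.151
(0.74, array([ 0.4526, -0.1975,  0.5299]), np.float64(0.83), 'tab', array([ 0.4302, -0.2107])) rel [0.151 1.86  5.479] dz -0.414
(0.67, array([ 0.4625, -0.2726, -0.408 ]), np.float64(0.84), 'tab', array([ 0.4387, -0.2623])) rel [0.093 0.554 5.479] dz 0.524
0.67 [ 0.4576 -0.3556  0.003 ]
0.67 [ 0.4638 -0.2744  0.003 ]
0.55 [ 0.4511 -0.1998  0.003 ]
```

Clips on coils 0 and 2 verified. The third clip goes to coil 3.

Call:
apply_moves(linear=[[0.1,0.6,0.5],[0.15,1.2,1.3],[0.15,1.86,2.2],[0.15,1.86,3.1],[0.15,1.86,4],[0.15,1.86,4.8],[0.15,1.86,5.47],[0.15,1.86,5.47]], dr=[[0,0,-0.1],[0,0,-0.2],[0,0,-0.3],[0,0,-0.41],[0,0,-0.41],[0,0,-0.41],[0,0,-0.41],[0,0,-0.41]], fingers=[0.2,0.2,0.2,0.2,0.2,0.2,0.2,0.2])

```text
t: 29.8
position: [0.4293, -0.2101, 0.004]
tcp_rot: [-0.262, 0.965, 0.001, -0.001]
wrist_force: [-1.1, 0.1, -0.4]
grip_width: 0.034
grasp_force: 0.0
```

Call:
apply_moves(linear=[[0,0,0],[0,0,0],[0,0,0],[0,0,0],[0,0,0],[0,0,0]], dr=[[0,0,0],[0,0,0],[0,0,0],[0,0,0],[0,0,0],[0,0,0]], fingers=[0.2,1,1,1,1,1])

```text
t: 30.3
position: [0.4302, -0.2115, 0.0076]
tcp_rot: [-0.261, 0.965, -0.0, 0.001]
wrist_force: [-0.3, 2.4, 6.0]
grip_width: 0.0109
grasp_force: 59.2
```

Call:
apply_moves(linear=[[0,0,-0.5],[0,0,-1.5],[0,0,-2.5],[0,0,-3.4],[0,0,-4.2],[0,0,-4.2],[0,0,-4.2]], dr=[[0,0,0],[0,0,0],[0,0,0],[0,0,0],[0,0,0],[0,0,0],[0,0,0]], fingers=[1,1,1,1,1,1,1])

```text
t: 30.88
position: [0.4306, -0.2121, 0.1769]
tcp_rot: [-0.261, 0.965, -0.001, 0.001]
wrist_force: [-0.4, 0.4, -0.9]
grip_width: 0.0106
grasp_force: 58.5
```

Call:
apply_moves(linear=[[-0.7,0.6,0],[-1.4,1.2,0],[-2.1,1.8,0],[-2.8,2.4,0],[-3.5,3,0],[-4.2,3.6,0],[-4.9,4.2,0],[-5.3,4.6,0]], dr=[[0,0,0.05],[0,0,0.1],[0,0,0.15],[0,0,0.2],[0,0,0.25],[0,0,0.3],[0,0,0.35],[0,0,0.41]], fingers=[1,1,1,1,1,1,1,1])

```text
t: 31.55
position: [0.5202, 0.0572, 0.1737]
tcp_rot: [-0.059, 0.998, 0.0, -0.001]
wrist_force: [0.4, 0.5, -0.6]
grip_width: 0.011
grasp_force: 58.5
```

```bash
python3 ins.py 3
```

```text
31.55 [0.52016014 0.05717609 0.17369936] yaw 0.117 0.01103232160243298 58.51970857009292 tilt [ 0.0002 -0.0008]
0.066 [-1.171  2.439  1.692]
0.038 [-1.871  2.44   1.69 ]
0.024 [-2.221  2.441  1.69 ]
```

Call:
apply_moves(linear=[[-0.4,0.8,0],[-0.8,1.6,0],[-1.17,2.44,0],[-1.17,2.44,0.6],[-1.17,2.44,1.3],[-1.17,2.44,1.69],[-1.17,2.44,1.69],[-1.17,2.44,1.69]], dr=[[0,0,0],[0,0,0],[0,0,0],[0,0,0],[0,0,0],[0,0,0],[0,0,0],[0,0,0]], fingers=[1,1,1,1,1,1,1,1])

```text
t: 32.22
position: [0.554, 0.1563, 0.1064]
tcp_rot: [-0.059, 0.998, -0.0, -0.001]
wrist_force: [0.0, -0.6, 0.4]
grip_width: 0.0106
grasp_force: 58.6
```

```bash
python3 ins.py 3
```

```text
32.2167 [0.55401185 0.15628487 0.1064033 ] yaw 0.118 0.01056410922710718 58.58321215957403 tilt [-0.0003 -0.0014]
0.066 [-0.038  0.078  0.01 ]
0.038 [-0.738  0.079  0.008]
0.024 [-1.088  0.079  0.007]
```

Call:
apply_moves(linear=[[-0.2,0.08,0],[-0.4,0.08,0],[-0.55,0.08,0],[-0.65,0.08,0],[-0.75,0.08,0],[-0.85,0.08,0],[-0.95,0.08,0],[-1.07,0.08,0]], dr=[[0,0,0],[0,0,0],[0,0,0],[0,0,0],[0,0,0],[0,0,0],[0,0,0],[0,0,0]], fingers=[1,1,1,1,1,1,1,1])

```text
t: 32.88
position: [0.595, 0.1644, 0.1072]
tcp_rot: [-0.059, 0.998, -0.0, -0.002]
wrist_force: [-25.8, -1.6, -1.8]
grip_width: 0.0104
grasp_force: 58.4
```

Call:
apply_moves(linear=[[-0.03,0,0],[-0.05,0,0],[-0.05,0,0]], dr=[[0,0,0],[0,0,0],[0,0,0]], fingers=[1,1,1])

```text
t: 33.13
position: [0.5958, 0.1643, 0.1069]
tcp_rot: [-0.059, 0.998, -0.0, -0.004]
wrist_force: [-26.6, -5.2, 12.4]
grip_width: 0.0108
grasp_force: 61.2
```

Call:
apply_moves(linear=[[-0.02,0,0],[-0.04,0,0],[-0.04,0,0]], dr=[[0,0,0],[0,0,0],[0,0,0]], fingers=[1,1,1])

```text
t: 33.38
position: [0.596, 0.1644, 0.1068]
tcp_rot: [-0.059, 0.998, -0.0, -0.005]
wrist_force: [-37.4, -5.3, 18.5]
grip_width: 0.011
grasp_force: 62.0
```

Call:
apply_moves(linear=[[0.1,0,0],[0.1,0,0],[0.1,0,0],[0.1,0,0],[0.1,0,0],[0.1,0,-0.8],[0.1,0,-1.8],[0.4,0,-2.8]], dr=[[0,0,0],[0,0,0],[0,0,0],[0,0,0],[0,0,0],[0,0,0],[0,0,0],[0,0,0]], fingers=[1,0.2,0,0,0,0,0,0])

```text
t: 34.05
position: [0.5853, 0.1631, 0.22]
tcp_rot: [-0.059, 0.998, -0.0, -0.001]
wrist_force: [1.1, 0.4, 0.1]
grip_width: 0.0426
grasp_force: 0.0
```

Call:
apply_moves(linear=[[0.7,-0.7,0],[1,-1.5,0],[1.2,-2,-0.2],[1.2,-2,-0.2],[1.2,-2,-0.2]], dr=[[0,0,0],[0,0,0],[0,0,0],[0,0,0],[0,0,0]], fingers=[-1,-1,-1,-1,-1])

```text
t: 34.47
position: [0.547, 0.0774, 0.2282]
tcp_rot: [-0.058, 0.998, 0.0, 0.001]
wrist_force: [0.3, 2.2, -0.6]
grip_width: 0.0856
grasp_force: 0.0
```

```bash
python3 chk.py; python3 -c "
from h import *
print(rel((.444,-.286,.225)))"
```

```text
34.4667 [0.54701718 0.07736974 0.2282061 ]
0.69 [340.  330.3] [0.6285 0.1001 0.101 ]
0.65 [423.6 329.2] [0.6201 0.1635 0.101 ]
0.56 [161.  329.3] [ 0.6433 -0.0358  0.101 ]
[[0.62, 0.166, 0.149, np.float64(0.7)], [0.628, 0.099, 0.117, np.float64(0.73)], [0.645, -0.034, 0.118, np.float64(0.69)]]
[ 3.635 -8.755  0.05 ]
```

Call:
apply_moves(linear=[[0.4,-0.9,0],[0.8,-1.8,0],[1.2,-2.7,0],[1.6,-3.6,0],[2,-4.5,0],[2.4,-5.4,0],[2.8,-6.3,0],[3,-7,0]], dr=[[0,0,0],[0,0,0],[0,0,0],[0,0,0],[0,0,0],[0,0,0],[0,0,0],[0,0,0]], fingers=[-1,-1,-1,-1,-1,-1,-1,-1])

```text
t: 35.33
position: [0.4594, -0.2158, 0.2273]
tcp_rot: [-0.059, 0.998, -0.0, -0.0]
wrist_force: [-0.3, -0.3, -0.6]
grip_width: 0.0853
grasp_force: 0.0
```

Call:
apply_moves(linear=[[0.4,-0.9,0],[0.63,-1.75,0],[0.63,-1.75,0],[0.63,-1.75,0],[0.63,-1.75,0]], dr=[[0,0,0],[0,0,0],[0,0,0],[0,0,0],[0,0,0]], fingers=[-1,-1,-1,-1,-1])

```text
t: 35.75
position: [0.444, -0.2859, 0.227]
tcp_rot: [-0.059, 0.998, 0.0, -0.0]
wrist_force: [0.7, 0.1, 0.5]
grip_width: 0.085
grasp_force: 0.0
```

```bash
python3 look.py
```

```text
35.75 [ 0.44398765 -0.2859013   0.22700275] yaw 0.118
(0.95, array([ 0.4565, -0.3549,  0.2531]), np.float64(0.84), 'tab', array([ 0.4313, -0.3614])) rel [ 0.548 -1.851  5.523] dz -0.135
(0.92, array([ 0.4628, -0.2724, -0.3925]), np.float64(0.84), 'tab', array([ 0.4388, -0.2625])) rel [0.066 0.581 5.523] dz 0.511
0.91 [ 0.4553 -0.3511  0.003 ]
0.64 [ 0.4627 -0.2728  0.003 ]
```

Call:
apply_moves(linear=[[0.06,0.4,0.5],[0.06,0.58,1.3],[0.06,0.58,2.2],[0.06,0.58,3.1],[0.06,0.58,4],[0.06,0.58,4.8],[0.06,0.58,5.5],[0.06,0.58,5.51]], dr=[[0,0,0.1],[0,0,0.2],[0,0,0.3],[0,0,0.4],[0,0,0.51],[0,0,0.51],[0,0,0.51],[0,0,0.51]], fingers=[0,0,0,0,0,0,0,0])

```text
t: 36.62
position: [0.4366, -0.2616, 0.0031]
tcp_rot: [0.194, 0.981, 0.001, -0.003]
wrist_force: [-1.0, 0.2, -1.1]
grip_width: 0.0425
grasp_force: 0.0
```

Call:
apply_moves(linear=[[0,0,0],[0,0,0],[0,0,0],[0,0,0],[0,0,0],[0,0,0]], dr=[[0,0,0],[0,0,0],[0,0,0],[0,0,0],[0,0,0],[0,0,0]], fingers=[0,1,1,1,1,1])

```text
t: 37.12
position: [0.4397, -0.2641, 0.009]
tcp_rot: [0.195, 0.981, -0.0, 0.001]
wrist_force: [-1.8, 1.8, 12.7]
grip_width: 0.0106
grasp_force: 58.9
```

Call:
apply_moves(linear=[[0,0,-0.5],[0,0,-1.5],[0,0,-2.5],[0,0,-3.4],[0,0,-4.2],[0,0,-4.2],[0,0,-4.2]], dr=[[0,0,0],[0,0,0],[0,0,0],[0,0,0],[0,0,0],[0,0,0],[0,0,0]], fingers=[1,1,1,1,1,1,1])

```text
t: 37.7
position: [0.4398, -0.2644, 0.1779]
tcp_rot: [0.195, 0.981, -0.001, 0.002]
wrist_force: [0.2, -0.2, 0.3]
grip_width: 0.0106
grasp_force: 58.9
```

Call:
apply_moves(linear=[[0.1,0.85,0],[0.3,1.7,0],[0.4,2.55,0],[0.6,3.4,0],[0.75,4.25,0],[0.9,5.1,0],[1,5.9,0],[1.2,6.8,0]], dr=[[0,0,-0.07],[0,0,-0.14],[0,0,-0.21],[0,0,-0.28],[0,0,-0.35],[0,0,-0.42],[0,0,-0.47],[0,0,-0.51]], fingers=[1,1,1,1,1,1,1,1])

```text
t: 38.37
position: [0.4979, 0.0074, 0.1746]
tcp_rot: [-0.06, 0.998, -0.0, -0.0]
wrist_force: [0.6, 0.1, -0.7]
grip_width: 0.0109
grasp_force: 58.9
```

```bash
python3 ins.py 4
```

```text
38.3667 [0.49788035 0.00737237 0.17456585] yaw 0.121 0.010935126395535368 58.8737263251096 tilt [-0.0001 -0.0003]
0.066 [-1.883  5.307  1.712]
0.038 [-2.583  5.306  1.712]
0.024 [-2.933  5.306  1.711]
```

Call:
apply_moves(linear=[[-0.3,0.85,0],[-0.6,1.7,0],[-0.9,2.6,0],[-1.2,3.5,0],[-1.5,4.4,0],[-1.88,5.31,0],[-1.88,5.31,0],[-1.88,5.31,0.5]], dr=[[0,0,0],[0,0,0],[0,0,0],[0,0,0],[0,0,0],[0,0,0],[0,0,0],[0,0,0]], fingers=[1,1,1,1,1,1,1,1])

```text
t: 39.03
position: [0.549, 0.2285, 0.1567]
tcp_rot: [-0.06, 0.998, 0.001, 0.002]
wrist_force: [0.8, 1.0, 0.1]
grip_width: 0.0107
grasp_force: 58.9
```

Call:
apply_moves(linear=[[0,0,0.5],[0,0,1],[0,0,1.18],[0,0,1.18],[0,0,1.18]], dr=[[0,0,0],[0,0,0],[0,0,0],[0,0,0],[0,0,0]], fingers=[1,1,1,1,1])

```text
t: 39.45
position: [0.5476, 0.2257, 0.1081]
tcp_rot: [-0.059, 0.998, -0.0, -0.0]
wrist_force: [0.2, -0.1, -0.1]
grip_width: 0.0106
grasp_force: 58.9
```

```bash
python3 ins.py 4
```

```text
39.45 [0.54760754 0.22570356 0.10810067] yaw 0.118 0.01064639325651033 58.91543115489185 tilt [-0.0001 -0.0003]
0.066 [0.009 0.038 0.053]
0.038 [-0.691  0.039  0.052]
0.024 [-1.041  0.039  0.052]
```

Call:
apply_moves(linear=[[-0.2,0.04,0.03],[-0.4,0.04,0.03],[-0.55,0.04,0.03],[-0.65,0.04,0.03],[-0.75,0.04,0.03],[-0.85,0.04,0.03],[-0.95,0.04,0.03],[-1,0.04,0.03]], dr=[[0,0,0],[0,0,0],[0,0,0],[0,0,0],[0,0,0],[0,0,0],[0,0,0],[0,0,0]], fingers=[1,1,1,1,1,1,1,1])

```text
t: 40.12
position: [0.5878, 0.2322, 0.1066]
tcp_rot: [-0.059, 0.998, 0.0, -0.0]
wrist_force: [-9.5, -1.0, 2.8]
grip_width: 0.0105
grasp_force: 59.1
```

Call:
apply_moves(linear=[[-0.03,0,0],[-0.05,0,0],[-0.05,0,0]], dr=[[0,0,0],[0,0,0],[0,0,0]], fingers=[1,1,1])

```text
t: 40.37
position: [0.5879, 0.2322, 0.1064]
tcp_rot: [-0.059, 0.998, -0.0, -0.001]
wrist_force: [-12.3, -1.5, 5.7]
grip_width: 0.0106
grasp_force: 59.7
```

Call:
apply_moves(linear=[[-0.02,0,0],[-0.04,0,0],[-0.04,0,0]], dr=[[0,0,0],[0,0,0],[0,0,0]], fingers=[1,1,1])

```text
t: 40.62
position: [0.5883, 0.2322, 0.1064]
tcp_rot: [-0.059, 0.998, -0.0, -0.003]
wrist_force: [-22.3, -2.2, 11.6]
grip_width: 0.011
grasp_force: 60.5
```

Call:
apply_moves(linear=[[0.1,0,0],[0.1,0,0],[0.1,0,0],[0.1,0,0],[0.1,0,0],[0.1,0,-0.8],[0.1,0,-1.8],[0.4,0,-2.8]], dr=[[0,0,0],[0,0,0],[0,0,0],[0,0,0],[0,0,0],[0,0,0],[0,0,0],[0,0,0]], fingers=[1,0.2,0,0,0,0,0,0])

```text
t: 41.28
position: [0.5754, 0.2304, 0.219]
tcp_rot: [-0.059, 0.998, -0.0, -0.001]
wrist_force: [0.9, 0.7, -0.1]
grip_width: 0.043
grasp_force: 0.0
```

Call:
apply_moves(linear=[[0.7,-0.7,0],[1.2,-1.5,0],[1.7,-2.3,-0.2],[1.7,-2.7,-0.2],[1.7,-2.7,-0.2],[1.7,-2.7,-0.2]], dr=[[0,0,0],[0,0,0],[0,0,0],[0,0,0],[0,0,0],[0,0,0]], fingers=[-1,-1,-1,-1,-1,-1])

```text
t: 41.78
position: [0.5205, 0.1148, 0.227]
tcp_rot: [-0.058, 0.998, 0.0, 0.0]
wrist_force: [-0.4, 0.6, -0.5]
grip_width: 0.085
grasp_force: 0.0
```

```bash
python3 chk.py; python3 -c "
from h import *
print(rel((.444,-.306,.225)))
c=ctrl.capture('wrist');im=c['color'][100:430,40:600];cv2.imwrite('pics/all.png',cv2.resize(im,None,fx=1.4,fy=1.4,interpolation=3)[:,:,::-1])"
```

```text
41.7833 [0.52054039 0.11481441 0.22696099]
0.98 [372.  350.6] [0.6162 0.1645 0.101 ]
0.85 [286.6 357.7] [0.6302 0.0992 0.101 ]
0.64 [112.7 356.9] [ 0.6451 -0.0356  0.101 ]
[[0.645, -0.034, 0.114, np.float64(0.78)], [0.594, 0.244, 0.727, np.float64(0.18)], [0.629, 0.1, 0.129, np.float64(0.73)], [0.62, 0.167, 0.132, np.float64(0.77)]]
[  3.149 -10.255   0.031]
```

View pics/all.png

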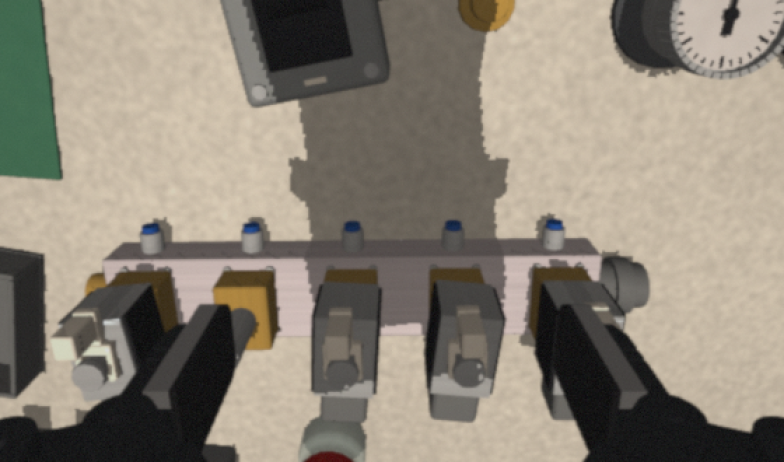

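Clips on coils 0, 2 and 3 are seated, but coil 4's is hidden behind a finger, so I'll check it later. Now the spare clip goes to the tray.

Call:
apply_moves(linear=[[0.3,-0.9,0],[0.6,-1.8,0],[0.9,-2.7,0],[1.2,-3.6,0],[1.5,-4.5,0],[1.8,-5.4,0],[2,-6.3,0],[2.3,-7.2,0]], dr=[[0,0,0],[0,0,0],[0,0,0],[0,0,0],[0,0,0],[0,0,0],[0,0,0],[0,0,0]], fingers=[-1,-1,-1,-1,-1,-1,-1,-1])

```text
t: 42.7
position: [0.4628, -0.1827, 0.2265]
tcp_rot: [-0.059, 0.998, 0.0, 0.0]
wrist_force: [1.1, -1.2, -0.9]
grip_width: 0.0856
grasp_force: 0.0
```

Call:
apply_moves(linear=[[0.3,-0.9,0],[0.6,-1.8,0],[0.8,-2.7,0],[0.85,-3.05,0],[0.85,-3.05,0],[0.85,-3.05,0]], dr=[[0,0,0],[0,0,0],[0,0,0],[0,0,0],[0,0,0],[0,0,0]], fingers=[-1,-1,-1,-1,-1,-1])

```text
t: 43.2
position: [0.4435, -0.3067, 0.226]
tcp_rot: [-0.059, 0.998, 0.0, -0.0]
wrist_force: [-1.0, -0.2, 0.3]
grip_width: 0.0855
grasp_force: 0.0
```

```bash
python3 look.py
python3 - <<'E'
from h import *
for n in('top','scene'):
    c=ctrl.capture(n)
    print(n,[(round(r['p'],2),np.round(ray(c,r['location'],.101)[:2],3)) for r in ctrl.tip_of('clip',n)])
    print([(round(r['p'],2),np.round(ray(c,r['location'],0)[:2],3)) for r in ctrl.tip_of('tray',n)])
    for r in ctrl.regions_of('tray',n)[:1]:
        b=cv2.minAreaRect(np.argwhere(r['pixels'])[:,::-1].astype(np.float32));print(np.round([ray(c,p,.02)[:2] for p in cv2.boxPoints(b)],3).tolist())
E
```

```text
43.2 [ 0.44354117 -0.30667526  0.22600851] yaw 0.117
(0.88, array([ 0.4561, -0.3551,  0.2494]), np.float64(0.84), 'tab', array([ 0.4309, -0.3615])) rel [ 0.487 -1.355  5.5  ] dz -0.132
0.81 [ 0.4566 -0.3544  0.003 ]
0.53 [ 0.6785 -0.1911  0.003 ]
top [(0.62, array([0.625, 0.1  ])), (0.6, array([0.614, 0.161])), (0.55, array([0.617, 0.228])), (0.55, array([ 0.654, -0.03 ]))]
[(0.74, array([0.776, 0.096])), (0.69, array([ 0.678, -0.198]))]
[[0.632, -0.12], [0.743, -0.128], [0.734, -0.262], [0.624, -0.254]]
scene [(0.61, array([0.614, 0.163])), (0.59, array([0.6  , 0.233])), (0.48, array([ 0.508, -0.287])), (0.48, array([0.616, 0.168])), (0.44, array([0.625, 0.105])), (0.41, array([ 0.644, -0.036]))]
[(0.74, array([ 0.452, -0.475]))]
```

Call:
apply_moves(linear=[[0.3,-0.6,0.5],[0.49,-1.35,1.3],[0.49,-1.35,2.2],[0.49,-1.35,3.1],[0.49,-1.35,4],[0.49,-1.35,4.8],[0.49,-1.35,5.48],[0.49,-1.35,5.48]], dr=[[0,0,-0.1],[0,0,-0.13],[0,0,-0.13],[0,0,-0.13],[0,0,-0.13],[0,0,-0.13],[0,0,-0.13],[0,0,-0.13]], fingers=[0,0,0,0,0,0,0,0])

```text
t: 44.47
position: [0.4286, -0.3611, 0.0032]
tcp_rot: [-0.124, 0.992, 0.002, -0.002]
wrist_force: [-0.8, 1.0, -1.0]
grip_width: 0.0427
grasp_force: 0.0
```

Call:
apply_moves(linear=[[0,0,0],[0,0,0],[0,0,0],[0,0,0],[0,0,0],[0,0,0]], dr=[[0,0,0],[0,0,0],[0,0,0],[0,0,0],[0,0,0],[0,0,0]], fingers=[0,1,1,1,1,1])

```text
t: 44.97
position: [0.4309, -0.363, 0.0088]
tcp_rot: [-0.124, 0.992, -0.001, 0.001]
wrist_force: [-1.2, 0.8, 6.6]
grip_width: 0.0106
grasp_force: 58.8
```

Call:
apply_moves(linear=[[0,0,-0.5],[0,0,-1.5],[0,0,-2.5],[0,0,-3],[0,0,-3],[0,0,-3]], dr=[[0,0,0],[0,0,0],[0,0,0],[0,0,0],[0,0,0],[0,0,0]], fingers=[1,1,1,1,1,1])

```text
t: 45.47
position: [0.4311, -0.3632, 0.1294]
tcp_rot: [-0.124, 0.992, -0.001, 0.001]
wrist_force: [-0.6, 0.2, -1.1]
grip_width: 0.0107
grasp_force: 58.5
```

Call:
apply_moves(linear=[[-0.8,0.3,0],[-1.6,0.6,0],[-2.4,0.9,0],[-3.2,1.3,0],[-4,1.6,0],[-4.8,1.9,0],[-5.6,2.3,0],[-6.4,2.6,0]], dr=[[0,0,0],[0,0,0],[0,0,0],[0,0,0],[0,0,0],[0,0,0],[0,0,0],[0,0,0]], fingers=[1,1,1,1,1,1,1,1])

```text
t: 46.13
position: [0.6535, -0.197, 0.1262]
tcp_rot: [-0.124, 0.992, 0.0, -0.001]
wrist_force: [0.4, -1.1, 0.2]
grip_width: 0.0105
grasp_force: 58.6
```

Run:
```python
from h import *
s=ctrl.state();print(s['t'],s['position'],s['grip_width'],rel((.655,-.197,.02)))
```

```text
46.1333 [ 0.65346125 -0.19696112  0.12623501] 0.010494888562059984 [-0.041 -0.013  2.656]
```

Call:
apply_moves(linear=[[-0.04,0,0.8],[-0.04,0,1.6],[-0.04,0,2.4],[-0.04,0,2.6],[-0.04,0,2.6],[-0.04,0,2.6],[-0.04,0,2.6],[-0.04,0,2.6]], dr=[[0,0,0],[0,0,0],[0,0,0],[0,0,0],[0,0,0],[0,0,0],[0,0,0],[0,0,0]], fingers=[1,1,1,1,1,0.2,0,0])

```text
t: 46.8
position: [0.6556, -0.199, 0.0256]
tcp_rot: [-0.124, 0.992, -0.001, 0.001]
wrist_force: [0.1, 0.5, 0.8]
grip_width: 0.0424
grasp_force: 0.0
```

Call:
apply_moves(linear=[[0,0,0],[0,0,-0.8],[0,0,-1.8],[0,0,-2.8],[0,0,-3.8],[0,0,-4.8],[0,0.2,-5],[0,0.5,-5]], dr=[[0,0,0],[0,0,0],[0,0,0],[0,0,0],[0,0,0],[0,0,0],[0,0,0.05],[0,0,0.13]], fingers=[0,0,0,0,0,0,1,1])

```text
t: 47.47
position: [0.6512, -0.1801, 0.2283]
tcp_rot: [-0.058, 0.998, -0.001, 0.004]
wrist_force: [-0.3, -0.3, -0.4]
grip_width: 0.0194
grasp_force: 0.0
```

Call:
apply_moves(linear=[[0.2,0.9,0],[0.4,1.8,0],[0.6,2.7,0],[0.8,3.6,0],[1,4.5,0],[1,5.4,0],[1,6.3,0],[1,7,0]], dr=[[0,0,0],[0,0,0],[0,0,0],[0,0,0],[0,0,0],[0,0,0],[0,0,0],[0,0,0]], fingers=[1,1,1,1,1,1,1,1])

```text
t: 48.13
position: [0.5763, 0.0967, 0.2246]
tcp_rot: [-0.059, 0.998, 0.0, 0.001]
wrist_force: [0.3, -0.4, -0.3]
grip_width: 0.0001
grasp_force: 0.0
```

```bash
python3 chk.py
python3 - <<'E'
from h import *
c=ctrl.capture('wrist');save(c,'v')
c=ctrl.capture('top')
print([(round(r['p'],2),np.round(ray(c,r['location'],.005)[:2],3)) for r in ctrl.tip_of('clip','top')])
E
```

```text
48.1333 [0.57632207 0.09673543 0.22461857]
0.88 [407.6 292.9] [0.6188 0.1641 0.101 ]
0.81 [ 10.  266.4] [ 0.6315 -0.1211  0.101 ]
0.77 [320.4 296. ] [0.6287 0.1012 0.101 ]
0.74 [130.3 294.3] [ 0.6437 -0.0368  0.101 ]
0.62 [502.2 295.1] [0.6124 0.2332 0.101 ]
[[0.646, -0.034, 0.115, np.float64(0.78)], [0.629, -0.121, 0.338, np.float64(0.7)], [0.62, 0.167, 0.143, np.float64(0.75)], [0.628, 0.1, 0.126, np.float64(0.68)], [0.61, 0.233, 0.144, np.float64(0.75)]]
[(0.65, array([ 0.684, -0.203])), (0.49, array([ 0.664, -0.021])), (0.42, array([ 0.456, -0.469]))]
```

View pics/v.png

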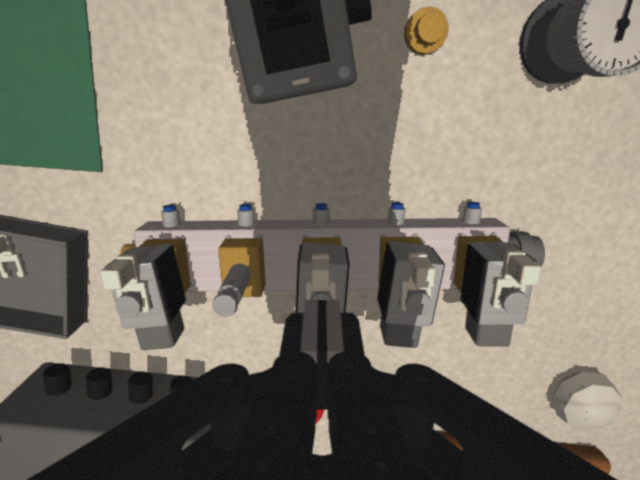

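All four clips are seated and the spare lies in the tray at (10,262). Now I'll switch the isolator on.

Call:
apply_moves(linear=[[0.9,-0.1,0],[1.8,-0.3,0],[2.7,-0.4,0],[3.6,-0.6,0],[4.5,-0.7,0],[5.13,-0.82,0],[5.13,-0.82,0.3],[5.13,-0.82,0.8]], dr=[[0,0,0],[0,0,0],[0,0,0],[0,0,0],[0,0,0],[0,0,0],[0,0,0],[0,0,0]], fingers=[1,1,1,1,1,1,1,1])

```text
t: 49.15
position: [0.3773, 0.0366, 0.1929]
tcp_rot: [-0.058, 0.998, 0.0, 0.002]
wrist_force: [1.2, -0.1, 0.4]
grip_width: -0.0002
grasp_force: 0.0
```

Call:
apply_moves(linear=[[0,0,0.8],[0,0,1.6],[0,0,2.2],[0,0,2.37],[0,0,2.37]], dr=[[0,0,0],[0,0,0],[0,0,0],[0,0,0],[0,0,0]], fingers=[1,1,1,1,1])

```text
t: 49.57
position: [0.376, 0.0369, 0.0957]
tcp_rot: [-0.058, 0.998, -0.0, -0.001]
wrist_force: [-0.1, -0.3, 0.1]
grip_width: 0.0001
grasp_force: 0.0
```

Call:
apply_moves(linear=[[-0.4,0.06,0],[-0.8,0.12,0],[-1.2,0.17,0],[-1.6,0.23,0],[-1.73,0.25,0],[-1.73,0.25,0],[-1.2,0.2,-0.5],[-0.8,0.2,-1.5]], dr=[[0,0,0],[0,0,0],[0,0,0],[0,0,0],[0,0,0],[0,0,0],[0,0,0],[0,0,0]], fingers=[1,1,1,1,1,1,1,1])

```text
t: 50.23
position: [0.4047, 0.0485, 0.1534]
tcp_rot: [-0.059, 0.998, -0.0, -0.003]
wrist_force: [0.7, 0.5, -0.8]
grip_width: -0.0002
grasp_force: 0.0
```

Call:
apply_moves(linear=[[-0.3,0.8,-1],[-1,1.8,-2],[-1,2.6,-2.5],[-1,3.2,-2.5],[-1,3.2,-2.5],[-1,3.2,-2.5]], dr=[[0,0,0],[0,0,0],[0,0,0],[0,0,0],[0,0,0],[0,0,0]], fingers=[1,1,1,1,1,1])

```text
t: 50.73
position: [0.4327, 0.1827, 0.2566]
tcp_rot: [-0.06, 0.998, 0.0, 0.001]
wrist_force: [0.5, -0.4, -0.9]
grip_width: 0.0002
grasp_force: 0.0
```

Run:
```python
from h import *
s=ctrl.state();print(s['t'],s['position'],s['wrist_force'])
c=ctrl.capture('wrist');save(c,'fin')
r=c['color'].astype(int);m=(r[:,:,0]>70)&(r[:,:,1]<40)&(r[:,:,2]<40);ys,xs=np.where(m);print(len(xs),xs.mean(),ys.mean())
for yv in(.033,-.033): print(proj(c,(.4365+.9655*yv,.056+.26*yv,.11)))
```

```text
50.7333 [0.43268466 0.18274926 0.25662617] [ 0.465456   -0.36192347 -0.94326267]
1179 163.23748939779475 238.76251060220525
[162.64330165 245.07729829]
[137.57180512 158.23712846]
```

View pics/fin.png

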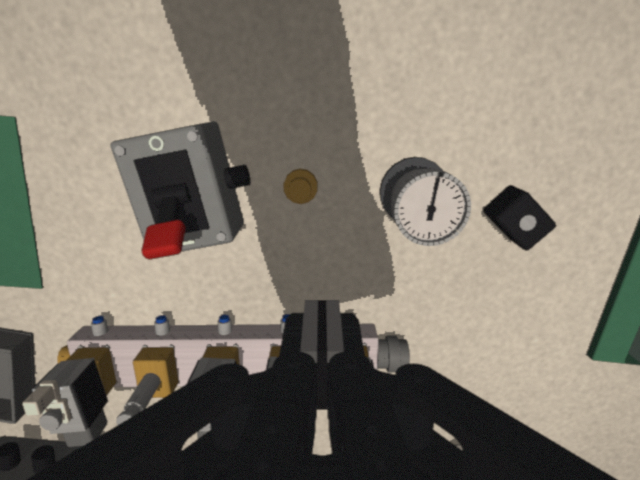

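The lever is ON: the red paddle at (163,240) leans to the ON end and hides the bar. The pointer and zero mark coincide at (438,175). The robot touches nothing, so I'm handing in.

```bash
python3 -c "
from workcell import ctrl
print(ctrl.job_done())"
```

```text
the job is handed in; nothing more can be done
None
```

I handed the job in. The final pictures show all four coils (stations 0, 2, 3 and 4) clipped home, the gauge at zero, the spare clip in the tray and the isolator back on. The hand-in returned no verdict.

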